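# Dial open the locked sample drawer

## Task

Unlock the grey steel sample box and open its drawer. By the small upright crank knob turn the dial anticlockwise (seen from above), passing 10 twice and stopping on it the third time; then clockwise, passing 25 once and stopping on it the second time; then anticlockwise again, slowly, until the dial runs up against its stop, which draws the bolt fully back - feel for the stop and do not force the dial against it. Then let go of the knob, pull the drawer out at least 7 cm by its bar handle and let go, and leave the bottles and small things round the box standing where they are.

Things in the scene. Friction and masses are not known exactly. Their poses are not given: they have to be found in the camera images.
- lockbox: Fixed grey steel box, 190 (x) x 180 (y) x 96 mm high. Origin: centre of its underside; x to its back, y to its left, z up. The drawer is in its front (-x). On its top a fixed light metal ring (140 mm across, 3 mm high) surrounds a black dial (89 mm across, its top 12.5 mm above the box top), whose upright axis is 20 mm in front of the box's centre.
- dial_centre (a point): Point on the dial's axis at the top face of the dial, 108.5 mm above the box's underside. The dial's red pointer lies on the same radius as the crank knob: the number set is the mark of the ring at which the knob stands. The knob starts at any number.
- mark_zero (a point): Mark 0 on the ring, 52 mm from the dial's axis toward the box's back (+x). The ring has 40 marks, 0 to 39, rising clockwise seen from above, with figures at 0 (back), 10 (right, -y), 20 (front) and 30 (left, +y): number n lies at -9n degrees about z from the box's x axis.
- crank_grip (a point): Grip point of the crank knob, on its axis: a cream-coloured upright round knob, 18 mm in diameter, 26 mm high, standing on the dial 32 mm from the dial's axis. It spins freely on its own pin, so a gripper holding it need not turn with the dial. This point lies 14 mm above the knob's foot, 16 mm above the dial's top.
- wheel_near: One of two hidden wheels on the dial's axis. The dial turns alone (about 0.4 N at the knob) for nearly a full turn after a reversal, then takes this wheel along (0.7 N), after nearly another turn the far wheel too (1.1 N). They start anywhere. Each number must be met within 1.5 marks. If the last turn runs on past 0 with no stop, a number was missed: dial all of it again.
- bolt_head: Hidden steel bolt head. In the last anticlockwise turn a sprung lever drops in between 15 and 12, and from about 11 on the dial drags the bolt to the box's right (-y), with 1 to 3 N at the knob. Left half drawn it only needs more turning anticlockwise. Bolt and dial stay about where they are left.
- bolt_stop: Hidden fixed stop of the bolt. The dial comes hard up against it somewhere between 8 and 2; where differs each time and can only be felt: the push along the dial's turn at the knob, 1 to 3 N before, then rises at once. At 4 to 5 N the bolt is home; over about 7 N is forcing it. Stopping a mark short leaves the drawer blocked.
- drawer_handle (a point): middle of the drawer's steel bar handle, a round horizontal bar 11 mm thick and 85 mm long across the front of the box, its axis 35 mm in front of the drawer front and 22 mm below the box top; moves with the drawer
- drawer (a joint): how far the drawer is out, m: 0 shut, 0.09 fully out; it slides toward the box's front (-x of the box) against about 2 N; the bolt blocks it until withdrawn
- bolt_tip (a point): the tip of the bolt head, hidden: 74 to 87 mm to the left (+y) of the box's centre when thrown, 68.4 mm when drawn home to the stop; the drawer is blocked while it is beyond 70 mm
- red_cap_bottle: bystander: white reagent bottle with a red cap, 57 mm across, 107 mm tall, origin at its foot
- sample_vial: bystander: vial with a dark cap, 22 mm across, 78 mm tall, origin at its foot
- white_bottle: bystander: white bottle with a white cap, 61 mm across, 126 mm tall, origin at its foot

How it is judged:
By the outcome, as a careful person would: the job done as asked, in the order asked, and still so for the second after the job is handed in, with the robot touching nothing.
It also fails if it takes over 72 s, if anything falls off the work surface, if the arm or the gripper's body presses on something with over 40 N, if the wrist force passes 120 N, or if a joint passes its speed limit or range.

## Robot

A 6-joint arm with a two-finger parallel gripper is mounted at the origin on a cart in front of the work surface, level with it; the furniture and walls round the work are solid. World frame = base frame: x ahead of the robot, y to its left, z up, the work surface at z = 0. Lengths are in m, angles in rad, forces in N, time in s.
With the tool pointing down it reaches from about 0.425 to 0.95 m from the base axis. Payload 3.5 kg.
Tool frame: the origin (TCP) lies at the very end of the fingers, on their centre line; the grasp point (between the pads) lies 19 mm behind it; y points along the fingers, z is the direction in which the jaws open and shut, and the axes are right-handed (so a half turn about y gives the same grasp; the last joint's range is limited). The gripper opens to 85 mm and grips with 20 to 120 N. Pads are 22 mm wide; open, the fingers measure 114 mm over their backs; the gripper's body (76 mm by 85 mm) begins 54 mm behind the grasp point. The pads swing forward as they close: fully open they stand 13 mm farther back than shut.
Start: joints at [1.181, 0.286, 1.577, -0, 1.279, -0.15], TCP at [0.16, 0.656, 0.231] pointing down, gripper open.
Joint ranges: [-2.77, 2.77], [-0.9, 2.22], [0.21, 2.48], [-1.53, 4.67], [0.24, 2.81], [-2.84, 2.84]. Speed limits (rad/s): [2.79, 2.79, 3.14, 3.14, 3.14, 3.14].

## Interface

Orientations are given as a unit quaternion [x, y, z, w].
In Python, from plant import ctrl, cams gives the robot as it stands.
- The arm moves only by the tool play_rows, never from a script. Its argument "steps" is a list of rows, each an object of numbers: "claw": the finger opening in cm, from 0 to 8.54; "tx", "ty", "tz": the shift along the tool's x, y, z in cm; "ax", "ay", "az": the turn, a rotation vector about the tool's x, y, z in degrees. A call has 1 to 12 rows; each row is the pose to reach, as a shift and turn from the pose commanded when the call began, along the tool's axes at that moment; what a row does not reach only later rows make up. A row lasts 1/12 s, in which the tool goes at most 41.7 mm and 7.16 degrees, less where a joint would pass 70% of its speed; a pose out of reach is approached as far as the arm can. A call with a gripper value outside its range is refused whole. The fingers move at their own pace and stop on an object; "grip_force" is the grip in N (left out, the last holds). Time passes only in rows, so rows that repeat a pose let the fingers close. It gives the time, the measured TCP pose, the force and the opening at its end, in the units of the state.
- ctrl.get_state(): the state, without advancing time (a new reading comes with each control period).
- cams.read_camera(name): name is "scene" or "top"; returns (picture, depth): 480x640x3 uint8, blue, green, red; 480x640 float32, m along the optical axis (not along the pixel's ray), 0 where there is no reading.
- cams.camera_model(name): a dict with "intrinsics" (3x3 intrinsics, pixels), "rvec" (rotation vector, rad) and "tvec" (3), from world to camera coordinates, as OpenCV has them. Camera axes: x right, y down, z forward; pixel columns grow to the right and rows downward; lengths in m; the calibration is good to about 2 mm. A picture is of the moment at which its call begins. camera_model takes no time and is no camera call.
- ctrl.sign_off(): hands the job in, once; it reports no verdict.
The state is a dict: "time": time; "qpos": joint angles; "dq": joint speeds; "joint_efforts": joint torques, N m; "eef_pos": TCP position; "tcp_rot": TCP orientation; "contact_force": force on the tool from outside, world axes, zero at the start; "wrist_torque": the same for the moment, N m; "opening": opening from 0.0 (shut) to 1.0 (fully open).
Only numpy, scipy, OpenCV 4.12 (cv2) and the standard library are available. Lean on these libraries where they do the work, as an engineer would, in place of code of your own. Each camera call takes 0.05 s, during which the arm holds its last target.

## Working session

There is one attempt and no reset: what is moved stays moved. The work goes in short steps, Python scripts to look and compute and a tool call to move; the robot and the scene stay as the last step left them, time stands still between calls to the robot, and variables do not carry over. Pictures are saved under pics/ and viewed, and the job is handed in when it is done.

Besides the shell and the picture viewer there is one more tool, called by a JSON object that holds its "op" and its "data", one argument or row to a line. play_rows: Moves the arm, as the interface text tells. Its arguments: {"type":"object","properties":{"steps":{"type":"array","items":{"type":"object","properties":{"claw":{"type":"number"},"tx":{"type":"number"},"ty":{"type":"number"},"tz":{"type":"number"},"ax":{"type":"number"},"ay":{"type":"number"},"az":{"type":"number"}}}},"grip_force":{"type":"number"}},"required":["steps"]}

```bash
ls; mkdir -p pics; python3 - <<'E'
from plant import ctrl,cams
import cv2,numpy as np
s=ctrl.get_state();print(s)
for n in("scene","top"):
    im,d=cams.read_camera(n);cv2.imwrite(f"pics/{n}0.png",im);np.save(f"pics/{n}0.npy",d);m=cams.camera_model(n);print(n,m)
E
```

```text
pics
{'time': 0.0, 'qpos': array([ 1.18097771e+00,  2.87224459e-01,  1.57820271e+00,  2.27537728e-05,
        1.27859413e+00, -1.50003485e-01]), 'dq': array([-0.00113679, -0.000525  , -0.00121669, -0.00066166,  0.00040932,
       -0.00134472]), 'joint_efforts': array([-2.00616792e-03, -4.05974936e+01, -2.92622316e+01, -3.14769413e-04,
        5.79092681e-03,  4.15254988e-06]), 'eef_pos': array([0.16004017, 0.65506722, 0.22989406]), 'tcp_rot': array([ 0.70285426, -0.08482305,  0.08435029, -0.70120323]), 'contact_force': array([ 0.04347978, -0.92321246,  0.12871647]), 'wrist_torque': array([ 0.05022249, -0.04045884,  0.01967359]), 'opening': 0.9987806216700359}
scene {'intrinsics': array([[534.97045179,   0.        , 315.82741898],
       [  0.        , 534.97045179, 241.35869344],
       [  0.        ,   0.        ,   1.        ]]), 'rvec': array([ 2.14004519, -0.64058271,  0.32058501]), 'tvec': array([-0.49195098,  0.27760064,  0.81204169])}
top {'intrinsics': array([[573.21412086,   0.        , 320.49884025],
       [  0.        , 573.21412086, 235.15536595],
       [  0.        ,   0.        ,   1.        ]]), 'rvec': array([ 2.16643397, -2.04140437,  0.22991206]), 'tvec': array([-0.04306352,  0.59362237,  0.95162194])}
```

View pics/scene0.png

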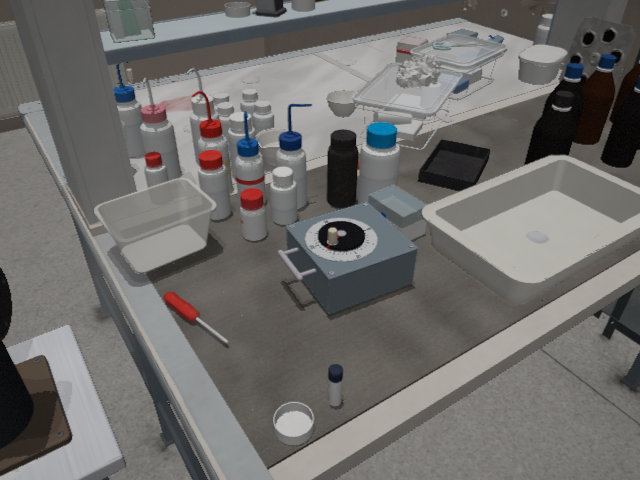

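View pics/top0.png

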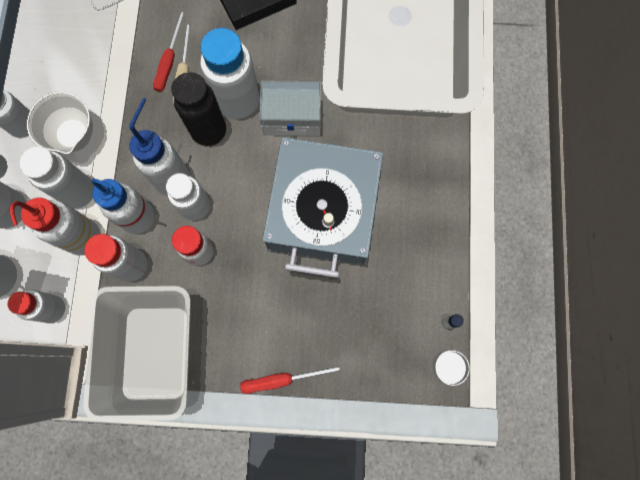

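```bash
cat > h.py <<'E'
import numpy as np,cv2
from plant import ctrl,cams
def cam(n):
    m=cams.camera_model(n);R=cv2.Rodrigues(np.array(m["rvec"]))[0];return np.array(m["intrinsics"]),R,np.array(m["tvec"]).ravel()
def onplane(n,uv,z):
    K,R,t=cam(n);c=-R.T@t
    r=R.T@np.linalg.inv(K)@np.array([uv[0],uv[1],1.]);return c+r*(z-c[2])/r[2]
def dep(n,uv,d):
    K,R,t=cam(n);Z=d[int(uv[1]),int(uv[0])];return R.T@(Z*np.linalg.inv(K)@np.array([uv[0],uv[1],1.])-t)
def proj(n,p):
    K,R,t=cam(n);q=K@(R@np.array(p)+t);return q[:2]/q[2]
E
python3 - <<'E'
from h import *
im=cv2.imread("pics/top0.png");c=im[130:290,250:400];cv2.imwrite("pics/c0.png",cv2.resize(c,None,fx=3.75*1,fy=3.75,interpolation=cv2.INTER_CUBIC))
im=cv2.imread("pics/scene0.png");c=im[195:315,270:430];cv2.imwrite("pics/c1.png",cv2.resize(c,None,fx=5,fy=5,interpolation=cv2.INTER_CUBIC))
d=np.load("pics/top0.npy")
for p in[(290,160),(370,165),(280,235),(360,240),(340,180),(200,240),(455,321),(222,50)]:print(p,dep("top",p,d).round(4))
E
```

```text
(290, 160) [0.7223 0.0542 0.093 ]
(370, 165) [ 0.7199 -0.0878  0.0976]
(280, 235) [0.5845 0.0615 0.0959]
(360, 240) [ 0.5842 -0.0763  0.0947]
(340, 180) [ 0.6889 -0.0363  0.098 ]
(200, 240) [0.5656 0.1957 0.1051]
(455, 321) [ 0.457  -0.2445  0.0781]
(222, 50) [0.8721 0.1734 0.193 ]
```

View pics/c0.png

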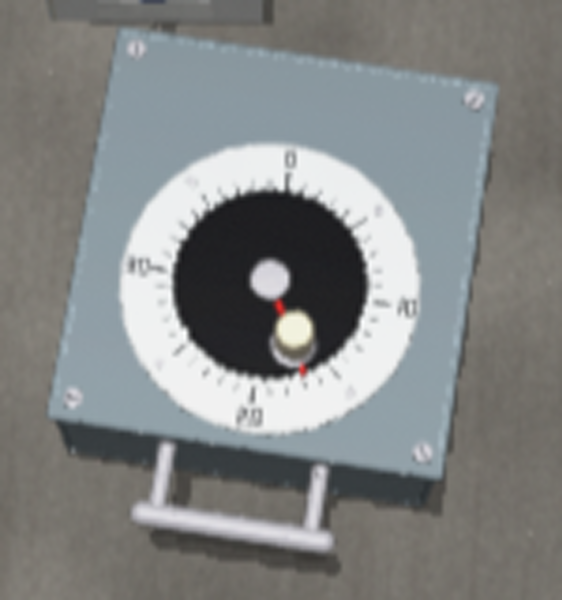

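View pics/c1.png

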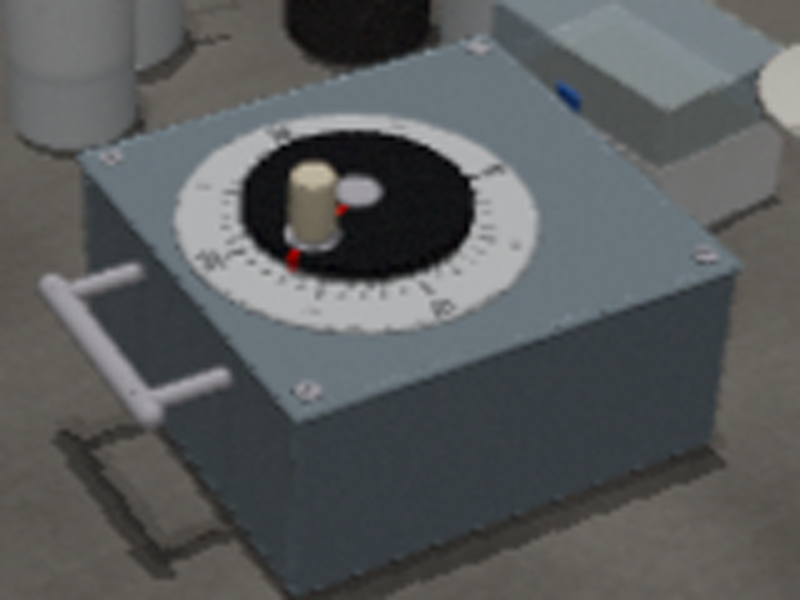

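```bash
cat > fit.py <<'E'
from h import *
from scipy.optimize import least_squares
T=np.array([(120,28),(497,87),(443,478),(50,415)])/3.75+[250,130]
S=np.array([(480,38),(742,265),(298,418),(80,155)])/5+[270,195]
L=np.array([(95,90),(95,-90),(-95,-90),(-95,90)])/1000
def f(p,n):
    c,s=np.cos(p[2]),np.sin(p[2]);r=[]
    for l in L:
        w=[p[0]+c*l[0]-s*l[1],p[1]+s*l[0]+c*l[1],.096];r.append(w)
    return np.array([proj(n,w) for w in r])
g=lambda p:np.r_[(f(p,"top")-T).ravel(),(f(p,"scene")-S).ravel()]
for nm,gg in(("both",g),("top",lambda p:(f(p,"top")-T).ravel()),("scene",lambda p:(f(p,"scene")-S).ravel())):
    r=least_squares(gg,[.65,-.02,-.1]);print(nm,r.x.round(4),np.rad2deg(r.x[2]).round(2),r.fun.round(1))
    if nm=="both":P=r.x
x,y,a=P;R=lambda l:np.array([x+np.cos(a)*l[0]-np.sin(a)*l[1],y+np.sin(a)*l[0]+np.cos(a)*l[1],l[2]])
for nm,l in(("dial",(-.02,0,.1085)),("zero",(.032,0,.099)),("handle",(-.13,0,.074)),("k17",(-.02+.032*np.cos(np.deg2rad(-153)),.032*np.sin(np.deg2rad(-153)),.1345))):
    w=R(l);print(nm,w.round(4),((proj("top",w)-[250,130])*3.75).round(),((proj("scene",w)-[270,195])*5).round())
E
python3 fit.py
```

```text
both [ 0.6588 -0.0115 -0.0967] -5.54 [ 1.3  0.4  0.6 -0.4  0.3 -0.7  1.2 -0.   0.2 -1.3 -1.3 -1.  -0.8 -0.9
 -0.9 -0.7]
top [ 0.6584 -0.0101 -0.0984] -5.64 [ 0.5  0.5 -0.2 -0.1 -0.6 -0.5  0.3  0.1]
scene [ 0.6582 -0.0147 -0.0942] -5.4 [ 0.7 -0.6 -0.4 -0.2  0.1  0.3 -0.4  0.3]
dial [ 0.6389 -0.0096  0.1085] [274. 281.] [353. 192.]
zero [ 0.6907 -0.0146  0.099 ] [291. 180.] [467. 176.]
handle [0.5294 0.001  0.074 ] [237. 528.] [ 95. 348.]
k17 [ 0.6092 -0.0213  0.1345] [297. 331.] [307. 177.]
```

```bash
python3 - <<'E'
from h import *
from scipy.spatial.transform import Rotation as Ro
s=ctrl.get_state();print(Ro.from_quat(s["tcp_rot"]).as_matrix().round(4))
for n in("top","scene"):
    K,R,t=cam(n);print(n,"campos",(-R.T@t).round(3))
    d=np.load(f"pics/{n}0.npy")
    v,u=np.mgrid[0:480:8,0:640:8];Z=d[v,u];ok=Z>0
    P=(np.stack([u,v,np.ones_like(u)],-1)@np.linalg.inv(K).T)*Z[...,None];W=(P-t)@R
    m=ok&(W[...,2]>.14)&(W[...,0]<1.0)&(W[...,1]<.8)&(W[...,1]>-.5)
    # occupancy summary in 10cm cells
    D={}
    for p in W[m]:
        k=(round(p[0],1),round(p[1],1));D[k]=max(D.get(k,0),p[2])
    print({(float(a),float(b)):round(float(z),2) for (a,b),z in sorted(D.items())})
    for q in([(40,380),(70,370),(20,400),(60,350)] if n=="top" else [(60,100),(100,180),(20,300),(30,400)]):print(q,dep(n,q,d).round(3))
    if n=="top":
        for q in [(303/3.75+250,370/3.75+130)]:
            w=onplane(n,q,.1085)-[.6389,-.0096,0];print("ptr",w, (-(np.rad2deg(np.arctan2(w[1],w[0]))+5.54)/9)%40, np.hypot(*w[:2]))
        w=onplane(n,(295/3.75+250,327/3.75+130),.1365)-[.6389,-.0096,0];print("knob",w, (-(np.rad2deg(np.arctan2(w[1],w[0]))+5.54)/9)%40, np.hypot(*w[:2]))
    else:
        w=onplane(n,(313/5+270,172/5+195),.1365)-[.6389,-.0096,0];print("knob",w, (-(np.rad2deg(np.arctan2(w[1],w[0]))+5.54)/9)%40, np.hypot(*w[:2]))
E
```

```text
[[ 9.714e-01 -8.000e-04  2.375e-01]
 [-2.375e-01 -2.000e-03  9.714e-01]
 [-3.000e-04 -1.000e+00 -2.200e-03]]
top campos [ 0.374 -0.016  1.058]
{(0.3, 0.4): 0.26, (0.4, 0.4): 0.27, (0.5, 0.3): 0.16, (0.5, 0.4): 0.26, (0.6, 0.3): 0.24, (0.6, 0.4): 0.22, (0.6, 0.5): 0.18, (0.7, 0.3): 0.25, (0.7, 0.4): 0.38, (0.7, 0.5): 0.17, (0.8, 0.1): 0.14, (0.8, 0.2): 0.2, (0.8, 0.3): 0.14, (0.8, 0.4): 0.39, (0.9, 0.1): 0.19, (0.9, 0.2): 0.2}
(40, 380) [0.323 0.414 0.136]
(70, 370) [0.337 0.414 0.03 ]
(20, 400) [0.296 0.416 0.185]
(60, 350) [0.37  0.413 0.085]
ptr [-0.04101643 -0.01533122  0.1085    ] 17.10723850434023 0.043788056657270674
knob [-0.02831844 -0.01046036  0.1365    ] 17.13184470118093 0.030188626213421717
scene campos [ 0.145 -0.673  0.71 ]
{(0.1, -0.1): 0.2, (0.1, 0.0): 0.25, (0.3, 0.4): 0.49, (0.3, 0.5): 0.48, (0.3, 0.6): 0.46, (0.4, 0.4): 0.48, (0.4, 0.5): 0.45, (0.4, 0.6): 0.43, (0.5, 0.3): 0.15, (0.5, 0.4): 0.38, (0.5, 0.5): 0.45, (0.5, 0.6): 0.42, (0.5, 0.7): 0.17, (0.5, 0.8): 0.21, (0.6, 0.3): 0.16, (0.6, 0.4): 0.38, (0.6, 0.5): 0.37, (0.6, 0.6): 0.37, (0.7, 0.3): 0.25, (0.7, 0.4): 0.38, (0.7, 0.5): 0.39, (0.7, 0.6): 0.37, (0.8, 0.2): 0.18, (0.8, 0.4): 0.38, (0.8, 0.5): 0.41, (0.9, 0.1): 0.19, (0.9, 0.2): 0.2, (0.9, 0.4): 0.38, (0.9, 0.5): 0.4, (0.9, 0.6): 0.37, (1.0, 0.4): 0.38, (1.0, 0.5): 0.37, (1.0, 0.6): 0.38}
(60, 100) [0.275 0.41  0.313]
(100, 180) [0.306 0.41  0.127]
(20, 300) [ 0.009  1.472 -0.901]
(30, 400) [ 0.06  -0.011  0.027]
knob [-0.02771505 -0.01250276  0.1365    ] 16.686555784808675 0.030404655292057138
```

```bash
python3 - <<'E'
from h import *
for n in("top","scene"):
    K,R,t=cam(n)
    d=np.load(f"pics/{n}0.npy")
    v,u=np.mgrid[0:480:2,0:640:2];Z=d[v,u];ok=Z>0
    P=(np.stack([u,v,np.ones_like(u)],-1)@np.linalg.inv(K).T)*Z[...,None];W=(P-t)@R
    m=ok&(W[...,2]>.12)&(W[...,0]>.1)&(W[...,0]<.42)&(W[...,1]<.85)&(W[...,1]>.25)
    q=W[m];print(n,len(q))
    for z0 in np.arange(.1,.6,.1):
        p=q[(q[:,2]>=z0)&(q[:,2]<z0+.1)]
        if len(p):print(z0.round(1),len(p),"x",np.percentile(p[:,0],[0,2,50,98,100]).round(3),"y",np.percentile(p[:,1],[0,2,50,98,100]).round(3))
    f=q[(abs(q[:,1]-.412)<.01)];print("face x",f[:,0].min(),f[:,0].max(),f[:,2].max())
    g=q[q[:,1]>.425];print("side",g[:,0].min() if len(g) else None,g[:,0].max() if len(g) else None,np.c_[g[::max(1,len(g)//15)]].round(3).tolist())
im=cv2.imread("pics/scene0.png");cv2.imwrite("pics/c2.png",cv2.resize(im[0:300,0:200],None,fx=2.6,fy=2))
E
```

```text
top 900
0.1 500 x [0.259 0.261 0.315 0.373 0.375] y [0.411 0.412 0.415 0.417 0.423]
0.2 400 x [0.259 0.262 0.328 0.373 0.375] y [0.411 0.412 0.414 0.416 0.417]
face x 0.25869980551276317 0.37479048240141566 0.26837582320772396
side None None []
scene 3595
0.1 580 x [0.257 0.259 0.306 0.372 0.376] y [0.407 0.408 0.413 0.589 0.61 ]
0.2 843 x [0.258 0.258 0.306 0.373 0.376] y [0.406 0.409 0.413 0.577 0.611]
0.3 1143 x [0.258 0.259 0.315 0.417 0.42 ] y [0.407 0.408 0.414 0.582 0.613]
0.4 1029 x [0.259 0.259 0.306 0.375 0.42 ] y [0.405 0.409 0.413 0.571 0.617]
face x 0.2591736945196491 0.4193034885816087 0.4930035510661728
side 0.2568783893487042 0.4199672470738954 [[0.259, 0.607, 0.456], [0.259, 0.592, 0.44], [0.259, 0.614, 0.417], [0.26, 0.562, 0.409], [0.259, 0.603, 0.384], [0.259, 0.601, 0.373], [0.402, 0.472, 0.373], [0.259, 0.547, 0.354], [0.259, 0.476, 0.35], [0.259, 0.596, 0.285], [0.259, 0.473, 0.299], [0.258, 0.554, 0.241], [0.26, 0.578, 0.199], [0.26, 0.457, 0.219], [0.259, 0.461, 0.185], [0.259, 0.44, 0.143]]
```

View pics/c2.png

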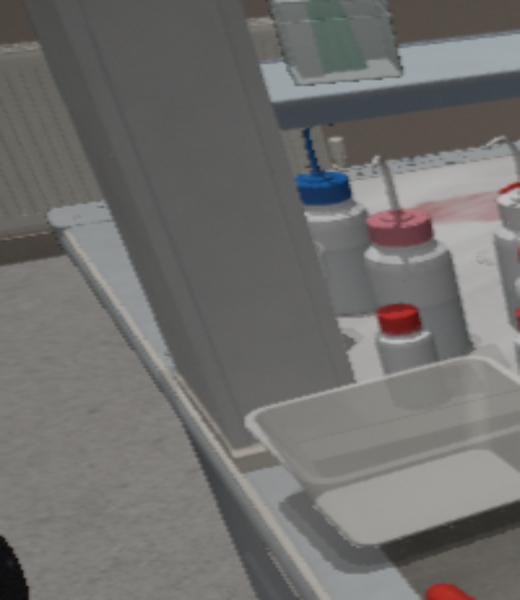

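{"op": "play_rows", "data": {
  "steps": [
    {"tz": -2.5,"ty": -1.5,"claw": 4},
    {"tz": -5,"ty": -3,"claw": 4},
    {"tz": -7.5,"ty": -4.5,"claw": 4},
    {"tz": -10,"ty": -6,"claw": 4},
    {"tz": -12.5,"ty": -7.5,"claw": 4},
    {"tz": -15,"ty": -9,"claw": 4},
    {"tz": -17.5,"ty": -10.5,"claw": 4},
    {"tz": -19,"ty": -12,"claw": 4},
    {"tz": -19,"ty": -12,"claw": 4}
  ]
}}

```text
invalid input at $.steps[0]: expected keys claw, tx, ty, tz, ax, ay, az
```

```bash
python3 - <<'E'
from h import *
s=ctrl.get_state();print(s["time"],s["qpos"].round(4),s["eef_pos"].round(4),s["tcp_rot"].round(3))
from scipy.optimize import least_squares
E
```

```text
0.1 [ 1.181   0.2871  1.5781  0.      1.2786 -0.15  ] [0.16   0.6551 0.23  ] [ 0.703 -0.085  0.084 -0.701]
```

{"op": "play_rows", "data": {
  "steps": [
    {"tx": 0,"tz": -2.5,"ty": -1.5,"ax": 0,"ay": 0,"az": 0,"claw": 4},
    {"tx": 0,"tz": -5,"ty": -3,"ax": 0,"ay": 0,"az": 0,"claw": 4},
    {"tx": 0,"tz": -7.5,"ty": -4.5,"ax": 0,"ay": 0,"az": 0,"claw": 4},
    {"tx": 0,"tz": -10,"ty": -6,"ax": 0,"ay": 0,"az": 0,"claw": 4},
    {"tx": 0,"tz": -12.5,"ty": -7.5,"ax": 0,"ay": 0,"az": 0,"claw": 4},
    {"tx": 0,"tz": -15,"ty": -9,"ax": 0,"ay": 0,"az": 0,"claw": 4},
    {"tx": 0,"tz": -17.5,"ty": -10.5,"ax": 0,"ay": 0,"az": 0,"claw": 4},
    {"tx": 0,"tz": -19,"ty": -12,"ax": 0,"ay": 0,"az": 0,"claw": 4}
  ]
}}

```text
time: 0.77
eef_pos: [0.1144, 0.469, 0.3515]
tcp_rot: [0.702, -0.085, 0.084, -0.702]
contact_force: [0.5, 0.5, 1.2]
opening: 0.468
```

```bash
python3 - <<'E'
from h import *
s=ctrl.get_state();print(s["time"],s["qpos"].round(4),s["eef_pos"].round(4),s["tcp_rot"].round(3),s["opening"])
from scipy.optimize import least_squares
q0=[.2872,1.5782];p0=(np.sqrt(.16**2+.6551**2-.01),.2299)
a=s["qpos"];p1=s["eef_pos"]
print("lat", np.hypot(*p1[:2])*np.sin(np.arctan2(p1[1],p1[0])-a[0]), .6744*np.sin(np.arctan2(.6551,.16)-1.181), "tilt", a[1]+a[2]+a[4])
E
```

```text
0.7667 [ 1.1212e+00 -2.1820e-01  1.8790e+00 -1.0000e-04  1.4820e+00 -2.0990e-01] [0.1144 0.469  0.3515] [ 0.702 -0.085  0.084 -0.702] 0.4679886838620304
lat 0.10087635647383998 0.10094676900824907 tilt 3.142858070139423
```

{"op": "play_rows", "data": {
  "steps": [
    {"tx": 0,"ty": 0,"tz": -3,"ax": 0,"ay": 0,"az": 0,"claw": 4},
    {"tx": 0,"ty": 0,"tz": -6,"ax": 0,"ay": 0,"az": 0,"claw": 4},
    {"tx": 0,"ty": 0,"tz": -9,"ax": 0,"ay": 0,"az": 0,"claw": 4},
    {"tx": 0,"ty": 0,"tz": -12,"ax": 0,"ay": 0,"az": 0,"claw": 4},
    {"tx": 3.8,"ty": 0,"tz": -12.2,"ax": 0,"ay": 6,"az": 0,"claw": 4},
    {"tx": 7.57,"ty": 0,"tz": -12.8,"ax": 0,"ay": 12,"az": 0,"claw": 4},
    {"tx": 11.25,"ty": 0,"tz": -13.78,"ax": 0,"ay": 18,"az": 0,"claw": 4},
    {"tx": 14.8,"ty": 0,"tz": -15.15,"ax": 0,"ay": 24,"az": 0,"claw": 4},
    {"tx": 18.2,"ty": 0,"tz": -16.88,"ax": 0,"ay": 30,"az": 0,"claw": 4},
    {"tx": 21.4,"ty": 0,"tz": -18.95,"ax": 0,"ay": 36,"az": 0,"claw": 4},
    {"tx": 24.36,"ty": 0,"tz": -21.35,"ax": 0,"ay": 42,"az": 0,"claw": 4},
    {"tx": 27.05,"ty": 0,"tz": -24.04,"ax": 0,"ay": 48,"az": 0,"claw": 4}
  ]
}}

```text
time: 1.77
eef_pos: [0.3216, 0.1717, 0.3508]
tcp_rot: [0.606, -0.365, 0.364, -0.606]
contact_force: [0.3, 0.8, 0.3]
opening: 0.465
```

```bash
cat > st.py <<'E'
from h import *
from scipy.spatial.transform import Rotation as Ro
s=ctrl.get_state();M=Ro.from_quat(s["tcp_rot"]).as_matrix()
print(s["time"],s["qpos"].round(3),s["eef_pos"].round(4),"open",round(s["opening"],3),"F",s["contact_force"].round(2),"zaz",np.rad2deg(np.arctan2(M[1,2],M[0,2])).round(2),"tilt",M[2].round(4))
E
python3 st.py
```

```text
1.7667 [ 0.21  -0.525  2.101  0.     1.566 -0.278] [0.3216 0.1717 0.3508] open 0.465 F [0.34 0.8  0.32] zaz 27.97 tilt [-3.e-04 -1.e+00 -4.e-04]
```

{"op": "play_rows", "data": {
  "steps": [
    {"tx": 2.5,"ty": 0.5,"tz": 1.37,"ax": 0,"ay": 2.8,"az": 0,"claw": 5},
    {"tx": 5.1,"ty": 1.5,"tz": 2.74,"ax": 0,"ay": 5.6,"az": 0,"claw": 5},
    {"tx": 7.65,"ty": 3,"tz": 4.1,"ax": 0,"ay": 8.4,"az": 0,"claw": 5},
    {"tx": 10.2,"ty": 4.5,"tz": 5.5,"ax": 0,"ay": 11.2,"az": 0,"claw": 5},
    {"tx": 12.75,"ty": 6,"tz": 6.85,"ax": 0,"ay": 14,"az": 0,"claw": 5},
    {"tx": 15.3,"ty": 7.6,"tz": 8.2,"ax": 0,"ay": 16.8,"az": 0,"claw": 5},
    {"tx": 17.85,"ty": 9.2,"tz": 9.6,"ax": 0,"ay": 19.6,"az": 0,"claw": 5},
    {"tx": 20.4,"ty": 10.8,"tz": 10.95,"ax": 0,"ay": 22.4,"az": 0,"claw": 5},
    {"tx": 23,"ty": 12.4,"tz": 12.3,"ax": 0,"ay": 25.2,"az": 0,"claw": 5},
    {"tx": 25.5,"ty": 14,"tz": 13.7,"ax": 0,"ay": 28,"az": 0,"claw": 5},
    {"tx": 28.1,"ty": 15.5,"tz": 15.1,"ax": 0,"ay": 30.8,"az": 0,"claw": 5},
    {"tx": 30.6,"ty": 16.5,"tz": 16.4,"ax": 0,"ay": 33.5,"az": 0,"claw": 5}
  ]
}}

```text
time: 2.77
eef_pos: [0.6101, -0.0193, 0.1835]
tcp_rot: [-0.477, 0.524, -0.522, 0.475]
contact_force: [-0.0, 0.2, 1.7]
opening: 0.584
```

{"op": "play_rows", "data": {
  "steps": [
    {"tx": 0,"ty": 0,"tz": 0,"ax": 0,"ay": 0,"az": 0,"claw": 5},
    {"tx": 0,"ty": 0,"tz": 0,"ax": 0,"ay": 0,"az": 0,"claw": 5}
  ]
}}

```text
time: 2.93
eef_pos: [0.6098, -0.0192, 0.1842]
tcp_rot: [-0.477, 0.524, -0.521, 0.476]
contact_force: [-0.5, -0.1, -0.2]
opening: 0.585
```

```bash
python3 st.py; python3 - <<'E'
from h import *
for n in("top","scene"):
    im,d=cams.read_camera(n);cv2.imwrite(f"pics/{n}1.png",im)
    p=proj(n,[.6389,-.0096,.12]);u,v=p.astype(int);c=im[max(0,v-75):v+75,max(0,u-100):u+100];cv2.imwrite(f"pics/{n}1c.png",cv2.resize(c,None,fx=3.5,fy=3.5,interpolation=cv2.INTER_CUBIC))
E
```

```text
2.9333 [-0.198  0.189  1.781  0.     1.175 -0.105] [ 0.6098 -0.0192  0.1842] open 0.585 F [-0.54 -0.06 -0.24] zaz -5.3 tilt [-6.0e-04 -1.0e+00 -4.1e-03]
```

View pics/scene1c.png

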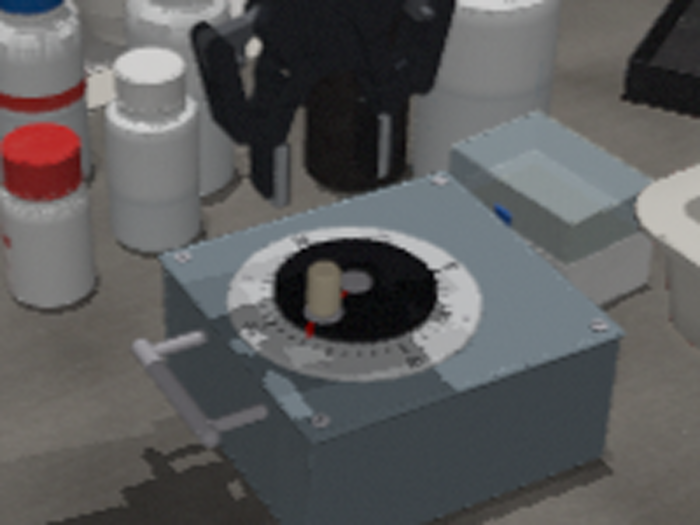

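View pics/top1c.png

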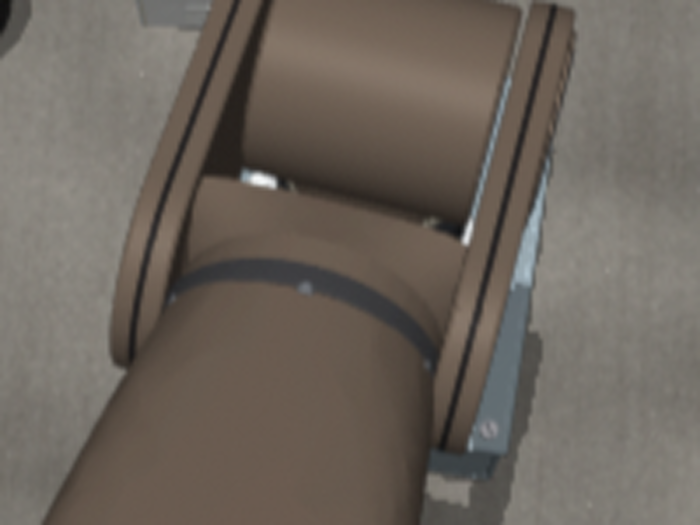

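{"op": "play_rows", "data": {
  "steps": [
    {"tx": 0.2,"ty": 1,"tz": 0,"ax": 0,"ay": 0,"az": 0,"claw": 5},
    {"tx": 0.2,"ty": 2.5,"tz": 0,"ax": 0,"ay": 0,"az": 0,"claw": 5},
    {"tx": 0.2,"ty": 4,"tz": 0,"ax": 0,"ay": 0,"az": 0,"claw": 5},
    {"tx": 0.2,"ty": 5.5,"tz": 0,"ax": 0,"ay": 0,"az": 0,"claw": 5},
    {"tx": 0.2,"ty": 6.5,"tz": 0,"ax": 0,"ay": 0,"az": 0,"claw": 5},
    {"tx": 0.2,"ty": 7,"tz": 0,"ax": 0,"ay": 0,"az": 0,"claw": 5},
    {"tx": 0.2,"ty": 7,"tz": 0,"ax": 0,"ay": 0,"az": 0,"claw": 5}
  ]
}}

```text
time: 3.62
eef_pos: [0.6088, -0.02, 0.1151]
tcp_rot: [-0.477, 0.523, -0.522, 0.476]
contact_force: [-0.0, -0.1, -0.5]
opening: 0.582
```

```bash
python3 st.py; python3 - <<'E'
from h import *
for n in("scene",):
    im,d=cams.read_camera(n);cv2.imwrite(f"pics/{n}2.png",im)
    p=proj(n,[.6389,-.0096,.12]);u,v=p.astype(int);c=im[max(0,v-65):v+45,max(0,u-70):u+70];cv2.imwrite(f"pics/{n}2c.png",cv2.resize(c,None,fx=5,fy=5,interpolation=cv2.INTER_CUBIC))
E
```

```text
3.6167 [-0.199  0.264  1.83   0.     1.051 -0.108] [ 0.6088 -0.02    0.1151] open 0.582 F [-0.03 -0.15 -0.47] zaz -5.2 tilt [-2.0e-04 -1.0e+00 -2.2e-03]
```

View pics/scene2c.png

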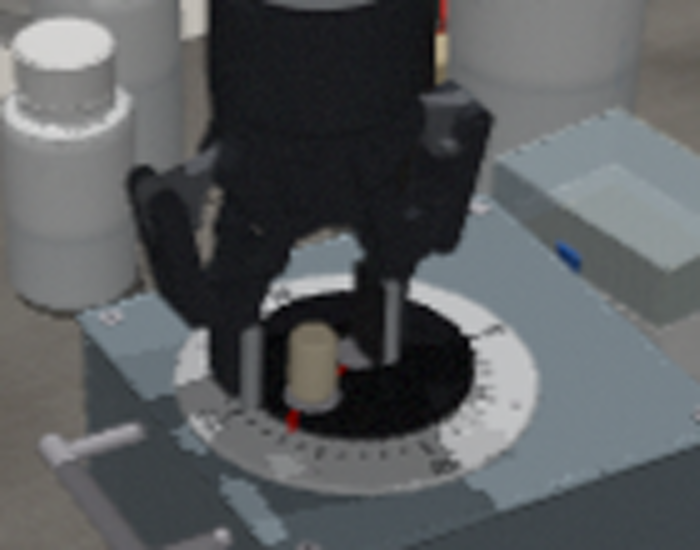

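{"op": "play_rows", "data": {
  "grip_force": 30,
  "steps": [
    {"tx": 0.1,"ty": 0,"tz": 0,"ax": 0,"ay": 0,"az": 0,"claw": 1},
    {"tx": 0.1,"ty": 0,"tz": 0,"ax": 0,"ay": 0,"az": 0,"claw": 1},
    {"tx": 0.1,"ty": 0,"tz": 0,"ax": 0,"ay": 0,"az": 0,"claw": 1},
    {"tx": 0.1,"ty": 0,"tz": 0,"ax": 0,"ay": 0,"az": 0,"claw": 1},
    {"tx": 0.1,"ty": 0,"tz": 0,"ax": 0,"ay": 0,"az": 0,"claw": 1},
    {"tx": 0.1,"ty": 0,"tz": 0,"ax": 0,"ay": 0,"az": 0,"claw": 1}
  ]
}}

```text
time: 4.17
eef_pos: [0.6105, -0.0217, 0.1176]
tcp_rot: [0.476, -0.522, 0.523, -0.477]
contact_force: [-1.6, -0.4, 4.8]
opening: 0.197
```

```bash
python3 st.py;python3 - <<'E'
from h import *
n="scene"
if 1:
    im,d=cams.read_camera(n);cv2.imwrite(f"pics/{n}3.png",im)
    p=proj(n,[.6389,-.0096,.12]);u,v=p.astype(int);c=im[max(0,v-65):v+45,max(0,u-70):u+70];cv2.imwrite(f"pics/{n}3c.png",cv2.resize(c,None,fx=5,fy=5,interpolation=cv2.INTER_CUBIC))
E
```

```text
4.1667 [-0.201  0.262  1.826 -0.     1.051 -0.11 ] [ 0.6105 -0.0217  0.1176] open 0.197 F [-1.55 -0.36  4.8 ] zaz -5.24 tilt [ 4.0e-04 -1.0e+00  1.6e-03]
```

View pics/scene3c.png

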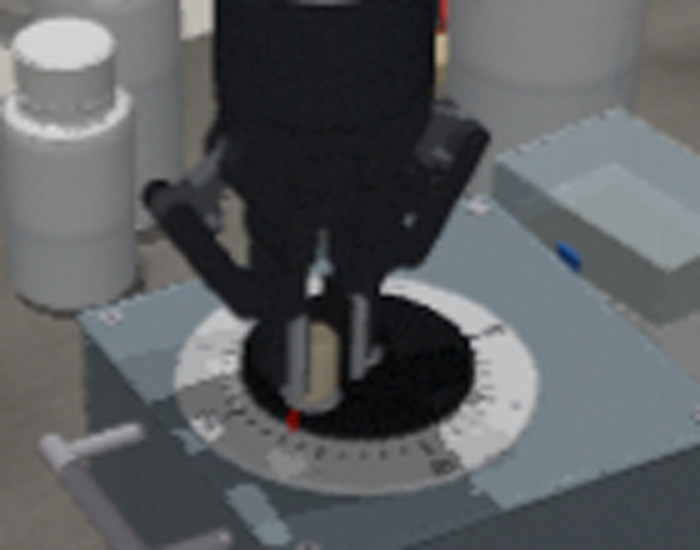

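```bash
cat > arc.py <<'E'
import sys,numpy as np
a,st,n=map(float,sys.argv[1:4])
r=float(sys.argv[4]) if len(sys.argv)>4 else 3.2
for k in range(1,int(n)+1):
    f=np.deg2rad(a+st*k);g=np.deg2rad(a);print(k,a+st*k,"tx %.2f tz %.2f"%(r*(np.sin(f)-np.sin(g)),r*(np.cos(f)-np.cos(g))))
E
python3 arc.py 152 -15 12; cat > kn.py <<'E'
from h import *
s=ctrl.get_state();p=s["eef_pos"];d=p[:2]-[.6389,-.0096];a=np.arctan2(d[1],d[0])
u=d/np.hypot(*d);F=s["contact_force"]
print("t %.2f n %.2f phi %.1f r %.4f z %.4f | Frad(out) %.2f Ftan(cw+) %.2f Fz %.2f open %.3f"%(s["time"],(-(np.rad2deg(a)+5.54)/9)%40,(-(np.rad2deg(a)+5.54))%360,np.hypot(*d),p[2],F[:2]@u,F[:2]@np.array([u[1],-u[0]]),F[2],s["opening"]),s["qpos"].round(2))
E
```

```text
1 137.0 tx 0.68 tz 0.49
2 122.0 tx 1.21 tz 1.13
3 107.0 tx 1.56 tz 1.89
4 92.0 tx 1.70 tz 2.71
5 77.0 tx 1.62 tz 3.55
6 62.0 tx 1.32 tz 4.33
7 47.0 tx 0.84 tz 5.01
8 32.0 tx 0.19 tz 5.54
9 17.0 tx -0.57 tz 5.89
10 2.0 tx -1.39 tz 6.02
11 -13.0 tx -2.22 tz 5.94
12 -28.0 tx -3.00 tz 5.65
```

{"op": "play_rows", "data": {
  "steps": [
    {"tx": 0.68,"ty": -0.05,"tz": 0.49,"ax": 0,"ay": 0,"az": 0,"claw": 1},
    {"tx": 1.21,"ty": -0.1,"tz": 1.13,"ax": 0,"ay": 0,"az": 0,"claw": 1},
    {"tx": 1.56,"ty": -0.15,"tz": 1.89,"ax": 0,"ay": 0,"az": 0,"claw": 1},
    {"tx": 1.7,"ty": -0.2,"tz": 2.71,"ax": 0,"ay": 0,"az": 0,"claw": 1},
    {"tx": 1.62,"ty": -0.2,"tz": 3.55,"ax": 0,"ay": 0,"az": 0,"claw": 1},
    {"tx": 1.32,"ty": -0.2,"tz": 4.33,"ax": 0,"ay": 0,"az": 0,"claw": 1}
  ]
}}

```text
time: 4.72
eef_pos: [0.6522, -0.039, 0.1177]
tcp_rot: [-0.477, 0.523, -0.522, 0.476]
contact_force: [-0.9, -0.6, -0.2]
opening: 0.198
```

```bash
python3 kn.py
```

```text
t 4.72 n 6.67 phi 60.0 r 0.0322 z 0.1177 | Frad(out) 0.19 Ftan(cw+) 1.02 Fz -0.19 open 0.198 [-0.21  0.35  1.72 -0.    1.08 -0.12]
```

```bash
python3 arc.py 62 -15 12;python3 arc.py -478 -15.2 10
```

```text
1 47.0 tx -0.49 tz 0.68
2 32.0 tx -1.13 tz 1.21
3 17.0 tx -1.89 tz 1.56
4 2.0 tx -2.71 tz 1.70
5 -13.0 tx -3.55 tz 1.62
6 -28.0 tx -4.33 tz 1.32
7 -43.0 tx -5.01 tz 0.84
8 -58.0 tx -5.54 tz 0.19
9 -73.0 tx -5.89 tz -0.57
10 -88.0 tx -6.02 tz -1.39
11 -103.0 tx -5.94 tz -2.22
12 -118.0 tx -5.65 tz -3.00
1 -493.2 tx 0.49 tz -0.69
2 -508.4 tx 1.15 tz -1.22
3 -523.6 tx 1.92 tz -1.57
4 -538.8 tx 2.76 tz -1.70
5 -554.0 tx 3.60 tz -1.60
6 -569.2 tx 4.39 tz -1.29
7 -584.4 tx 5.06 tz -0.78
8 -599.6 tx 5.59 tz -0.12
9 -614.8 tx 5.91 tz 0.66
10 -630.0 tx 6.03 tz 1.50
```

{"op": "play_rows", "data": {
  "steps": [
    {"tx": -0.49,"ty": 0,"tz": 0.68,"ax": 0,"ay": 0,"az": 0,"claw": 1},
    {"tx": -1.13,"ty": 0,"tz": 1.21,"ax": 0,"ay": 0,"az": 0,"claw": 1},
    {"tx": -1.89,"ty": 0,"tz": 1.56,"ax": 0,"ay": 0,"az": 0,"claw": 1},
    {"tx": -2.71,"ty": 0,"tz": 1.7,"ax": 0,"ay": 0,"az": 0,"claw": 1},
    {"tx": -3.55,"ty": 0,"tz": 1.62,"ax": 0,"ay": 0,"az": 0,"claw": 1},
    {"tx": -4.33,"ty": 0,"tz": 1.32,"ax": 0,"ay": 0,"az": 0,"claw": 1},
    {"tx": -5.01,"ty": 0,"tz": 0.84,"ax": 0,"ay": 0,"az": 0,"claw": 1},
    {"tx": -5.54,"ty": 0,"tz": 0.19,"ax": 0,"ay": 0,"az": 0,"claw": 1},
    {"tx": -5.89,"ty": 0,"tz": -0.57,"ax": 0,"ay": 0,"az": 0,"claw": 1},
    {"tx": -6.02,"ty": 0,"tz": -1.39,"ax": 0,"ay": 0,"az": 0,"claw": 1},
    {"tx": -5.94,"ty": 0,"tz": -2.22,"ax": 0,"ay": 0,"az": 0,"claw": 1},
    {"tx": -5.65,"ty": 0,"tz": -3.0,"ax": 0,"ay": 0,"az": 0,"claw": 1}
  ]
}}

```text
time: 5.72
eef_pos: [0.6262, 0.0201, 0.1178]
tcp_rot: [0.477, -0.522, 0.523, -0.477]
contact_force: [3.5, -4.0, -9.0]
opening: 0.194
```

```bash
python3 kn.py
```

```text
t 5.72 n 26.81 phi 241.3 r 0.0323 z 0.1178 | Frad(out) -5.03 Ftan(cw+) 1.64 Fz -9.00 open 0.194 [-0.13  0.29  1.79 -0.    1.06 -0.04]
```

{"op": "play_rows", "data": {
  "steps": [
    {"tx": 0,"ty": 0,"tz": 0,"ax": 0,"ay": 0,"az": 0,"claw": 1},
    {"tx": 0,"ty": 0,"tz": 0,"ax": 0,"ay": 0,"az": 0,"claw": 1}
  ]
}}

```text
time: 5.88
eef_pos: [0.6257, 0.0194, 0.1179]
tcp_rot: [-0.477, 0.523, -0.522, 0.476]
contact_force: [-0.8, -3.7, -7.1]
opening: 0.194
```

```bash
python3 kn.py; python3 st.py
```

```text
t 5.88 n 26.66 phi 239.9 r 0.0319 z 0.1179 | Frad(out) -3.03 Ftan(cw+) -2.24 Fz -7.07 open 0.194 [-0.13  0.29  1.79 -0.    1.06 -0.04]
5.8833 [-1.300e-01  2.940e-01  1.786e+00 -1.000e-03  1.063e+00 -3.800e-02] [0.6257 0.0194 0.1179] open 0.194 F [-0.78 -3.68 -7.07] zaz -5.28 tilt [ 9.0e-04 -1.0e+00 -1.8e-03]
```

{"op": "play_rows", "data": {
  "steps": [
    {"tx": 0.55,"ty": 0.1,"tz": -0.65,"ax": 0,"ay": 0,"az": 0,"claw": 1},
    {"tx": 1.21,"ty": 0.2,"tz": -1.17,"ax": 0,"ay": 0,"az": 0,"claw": 1},
    {"tx": 1.97,"ty": 0.2,"tz": -1.52,"ax": 0,"ay": 0,"az": 0,"claw": 1},
    {"tx": 2.79,"ty": 0.2,"tz": -1.66,"ax": 0,"ay": 0,"az": 0,"claw": 1},
    {"tx": 3.63,"ty": 0.2,"tz": -1.58,"ax": 0,"ay": 0,"az": 0,"claw": 1},
    {"tx": 4.41,"ty": 0.2,"tz": -1.28,"ax": 0,"ay": 0,"az": 0,"claw": 1}
  ]
}}

```text
time: 6.38
eef_pos: [0.6107, -0.023, 0.1176]
tcp_rot: [0.476, -0.522, 0.523, -0.477]
contact_force: [1.4, 2.9, 2.0]
opening: 0.194
```

```bash
python3 kn.py
```

```text
t 6.38 n 16.56 phi 149.1 r 0.0312 z 0.1176 | Frad(out) -2.53 Ftan(cw+) 2.00 Fz 1.99 open 0.194 [-0.2   0.26  1.83  0.    1.05 -0.11]
```

```bash
python3 -c "
import numpy as np
for k in range(1,13):
    f=np.deg2rad(152-15*k);print(152-15*k,'tx %.2f tz %.2f'%(3.13*np.sin(f)-1.522,3.13*np.cos(f)+2.825))"
```

```text
137 tx 0.61 tz 0.54
122 tx 1.13 tz 1.17
107 tx 1.47 tz 1.91
92 tx 1.61 tz 2.72
77 tx 1.53 tz 3.53
62 tx 1.24 tz 4.29
47 tx 0.77 tz 4.96
32 tx 0.14 tz 5.48
17 tx -0.61 tz 5.82
2 tx -1.41 tz 5.95
-13 tx -2.23 tz 5.87
-28 tx -2.99 tz 5.59
```

{"op": "play_rows", "data": {
  "steps": [
    {"tx": 0.61,"ty": -0.03,"tz": 0.54,"ax": 0,"ay": 0,"az": 0,"claw": 1},
    {"tx": 1.13,"ty": -0.05,"tz": 1.17,"ax": 0,"ay": 0,"az": 0,"claw": 1},
    {"tx": 1.47,"ty": -0.05,"tz": 1.91,"ax": 0,"ay": 0,"az": 0,"claw": 1},
    {"tx": 1.61,"ty": -0.05,"tz": 2.72,"ax": 0,"ay": 0,"az": 0,"claw": 1},
    {"tx": 1.53,"ty": -0.05,"tz": 3.53,"ax": 0,"ay": 0,"az": 0,"claw": 1},
    {"tx": 1.24,"ty": -0.05,"tz": 4.29,"ax": 0,"ay": 0,"az": 0,"claw": 1}
  ]
}}

```text
time: 6.88
eef_pos: [0.6528, -0.0392, 0.1174]
tcp_rot: [-0.477, 0.523, -0.522, 0.476]
contact_force: [-2.3, 2.3, 5.8]
opening: 0.193
```

```bash
python3 kn.py
```

```text
t 6.88 n 6.60 phi 59.4 r 0.0327 z 0.1174 | Frad(out) -3.10 Ftan(cw+) 1.12 Fz 5.77 open 0.193 [-0.21  0.35  1.71 -0.    1.08 -0.12]
```

```bash
cat > arc2.py <<'E'
import sys,numpy as np
# a0 r0 -> r1 circle, step, n, shift x z
a,r0,r1,st,n=map(float,sys.argv[1:6]);sx,sz=map(float,sys.argv[6:8]) if len(sys.argv)>6 else (0,0)
g=np.deg2rad(a)
for k in range(1,int(n)+1):
    f=np.deg2rad(a+st*k);print(k,round(a+st*k,1),"tx %.2f tz %.2f"%(r1*np.sin(f)-r0*np.sin(g)+sx,r1*np.cos(f)-r0*np.cos(g)+sz))
E
python3 arc2.py 62 3.13 3.08 -15 12
```

```text
1 47.0 tx -0.51 tz 0.63
2 32.0 tx -1.13 tz 1.14
3 17.0 tx -1.86 tz 1.48
4 2.0 tx -2.66 tz 1.61
5 -13.0 tx -3.46 tz 1.53
6 -28.0 tx -4.21 tz 1.25
7 -43.0 tx -4.86 tz 0.78
8 -58.0 tx -5.38 tz 0.16
9 -73.0 tx -5.71 tz -0.57
10 -88.0 tx -5.84 tz -1.36
11 -103.0 tx -5.76 tz -2.16
12 -118.0 tx -5.48 tz -2.92
```

{"op": "play_rows", "data": {
  "steps": [
    {"tx": -0.51,"ty": -0.05,"tz": 0.63,"ax": 0,"ay": 0,"az": 0,"claw": 1},
    {"tx": -1.13,"ty": -0.1,"tz": 1.14,"ax": 0,"ay": 0,"az": 0,"claw": 1},
    {"tx": -1.86,"ty": -0.1,"tz": 1.48,"ax": 0,"ay": 0,"az": 0,"claw": 1},
    {"tx": -2.66,"ty": -0.1,"tz": 1.61,"ax": 0,"ay": 0,"az": 0,"claw": 1},
    {"tx": -3.46,"ty": -0.1,"tz": 1.53,"ax": 0,"ay": 0,"az": 0,"claw": 1},
    {"tx": -4.21,"ty": -0.1,"tz": 1.25,"ax": 0,"ay": 0,"az": 0,"claw": 1},
    {"tx": -4.86,"ty": -0.1,"tz": 0.78,"ax": 0,"ay": 0,"az": 0,"claw": 1},
    {"tx": -5.38,"ty": -0.1,"tz": 0.16,"ax": 0,"ay": 0,"az": 0,"claw": 1},
    {"tx": -5.71,"ty": -0.1,"tz": -0.57,"ax": 0,"ay": 0,"az": 0,"claw": 1},
    {"tx": -5.84,"ty": -0.1,"tz": -1.36,"ax": 0,"ay": 0,"az": 0,"claw": 1},
    {"tx": -5.76,"ty": -0.1,"tz": -2.16,"ax": 0,"ay": 0,"az": 0,"claw": 1},
    {"tx": -5.48,"ty": -0.1,"tz": -2.92,"ax": 0,"ay": 0,"az": 0,"claw": 1}
  ]
}}

```text
time: 7.88
eef_pos: [0.6262, 0.0195, 0.1177]
tcp_rot: [-0.477, 0.523, -0.522, 0.477]
contact_force: [1.9, 1.7, 0.3]
opening: 0.199
```

```bash
python3 kn.py; python3 arc2.py -118 3.08 3.03 -15 10
```

```text
t 7.88 n 26.76 phi 240.9 r 0.0317 z 0.1177 | Frad(out) 0.81 Ftan(cw+) 2.45 Fz 0.34 open 0.199 [-0.13  0.3   1.78  0.    1.06 -0.04]
1 -133.0 tx 0.50 tz -0.62
2 -148.0 tx 1.11 tz -1.12
3 -163.0 tx 1.83 tz -1.45
4 -178.0 tx 2.61 tz -1.58
5 -193.0 tx 3.40 tz -1.51
6 -208.0 tx 4.14 tz -1.23
7 -223.0 tx 4.79 tz -0.77
8 -238.0 tx 5.29 tz -0.16
9 -253.0 tx 5.62 tz 0.56
10 -268.0 tx 5.75 tz 1.34
```

```bash
python3 arc2.py -118 3.08 3.08 -15 10
```

```text
1 -133.0 tx 0.47 tz -0.65
2 -148.0 tx 1.09 tz -1.17
3 -163.0 tx 1.82 tz -1.50
4 -178.0 tx 2.61 tz -1.63
5 -193.0 tx 3.41 tz -1.56
6 -208.0 tx 4.17 tz -1.27
7 -223.0 tx 4.82 tz -0.81
8 -238.0 tx 5.33 tz -0.19
9 -253.0 tx 5.66 tz 0.55
10 -268.0 tx 5.80 tz 1.34
```

{"op": "play_rows", "data": {
  "steps": [
    {"tx": 0.47,"ty": 0,"tz": -0.65,"ax": 0,"ay": 0,"az": 0,"claw": 1},
    {"tx": 1.09,"ty": 0,"tz": -1.17,"ax": 0,"ay": 0,"az": 0,"claw": 1},
    {"tx": 1.82,"ty": 0,"tz": -1.5,"ax": 0,"ay": 0,"az": 0,"claw": 1},
    {"tx": 2.61,"ty": 0,"tz": -1.63,"ax": 0,"ay": 0,"az": 0,"claw": 1},
    {"tx": 3.41,"ty": 0,"tz": -1.56,"ax": 0,"ay": 0,"az": 0,"claw": 1},
    {"tx": 4.17,"ty": 0,"tz": -1.27,"ax": 0,"ay": 0,"az": 0,"claw": 1},
    {"tx": 4.82,"ty": 0,"tz": -0.81,"ax": 0,"ay": 0,"az": 0,"claw": 1},
    {"tx": 5.33,"ty": 0,"tz": -0.19,"ax": 0,"ay": 0,"az": 0,"claw": 1},
    {"tx": 5.66,"ty": 0,"tz": 0.55,"ax": 0,"ay": 0,"az": 0,"claw": 1},
    {"tx": 5.78,"ty": 0,"tz": 1.1,"ax": 0,"ay": 0,"az": 0,"claw": 1},
    {"tx": 5.8,"ty": 0,"tz": 1.25,"ax": 0,"ay": 0,"az": 0,"claw": 1}
  ]
}}

```text
time: 8.8
eef_pos: [0.6359, -0.0411, 0.1176]
tcp_rot: [0.477, -0.522, 0.522, -0.476]
contact_force: [-1.9, 0.3, 1.5]
opening: 0.194
```

```bash
python3 kn.py;  python3 - <<'E'
from h import *
n="scene"
im,d=cams.read_camera(n);cv2.imwrite(f"pics/{n}4.png",im)
p=proj(n,[.6389,-.0096,.12]);u,v=p.astype(int);c=im[max(0,v-55):v+45,max(0,u-60):u+60];cv2.imwrite(f"pics/{n}4c.png",cv2.resize(c,None,fx=6,fy=6,interpolation=cv2.INTER_CUBIC))
E
```

```text
t 8.80 n 10.00 phi 90.0 r 0.0317 z 0.1176 | Frad(out) -0.12 Ftan(cw+) 1.89 Fz 1.46 open 0.194 [-0.22  0.32  1.76 -0.    1.07 -0.13]
```

View pics/scene4c.png

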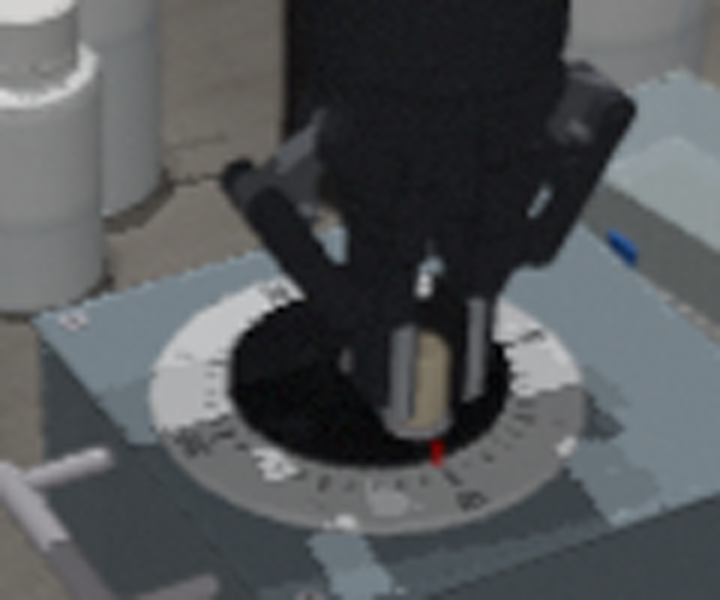

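```bash
python3 arc2.py 93.6 3.08 3.08 15 12;python3 kn.py
```

```text
1 108.6 tx -0.15 tz -0.79
2 123.6 tx -0.51 tz -1.51
3 138.6 tx -1.04 tz -2.12
4 153.6 tx -1.70 tz -2.57
5 168.6 tx -2.47 tz -2.83
6 183.6 tx -3.27 tz -2.88
7 198.6 tx -4.06 tz -2.73
8 213.6 tx -4.78 tz -2.37
9 228.6 tx -5.38 tz -1.84
10 243.6 tx -5.83 tz -1.18
11 258.6 tx -6.09 tz -0.42
12 273.6 tx -6.15 tz 0.39
t 8.85 n 10.01 phi 90.1 r 0.0316 z 0.1177 | Frad(out) 1.15 Ftan(cw+) 1.15 Fz 1.70 open 0.195 [-0.22  0.32  1.76 -0.    1.07 -0.13]
```

{"op": "play_rows", "data": {
  "steps": [
    {"tx": -0.15,"ty": 0,"tz": -0.79,"ax": 0,"ay": 0,"az": 0,"claw": 1},
    {"tx": -0.51,"ty": 0,"tz": -1.51,"ax": 0,"ay": 0,"az": 0,"claw": 1},
    {"tx": -1.04,"ty": 0,"tz": -2.12,"ax": 0,"ay": 0,"az": 0,"claw": 1},
    {"tx": -1.7,"ty": 0,"tz": -2.57,"ax": 0,"ay": 0,"az": 0,"claw": 1},
    {"tx": -2.47,"ty": 0,"tz": -2.83,"ax": 0,"ay": 0,"az": 0,"claw": 1},
    {"tx": -3.27,"ty": 0,"tz": -2.88,"ax": 0,"ay": 0,"az": 0,"claw": 1},
    {"tx": -4.06,"ty": 0,"tz": -2.73,"ax": 0,"ay": 0,"az": 0,"claw": 1},
    {"tx": -4.78,"ty": 0,"tz": -2.37,"ax": 0,"ay": 0,"az": 0,"claw": 1},
    {"tx": -5.38,"ty": 0,"tz": -1.84,"ax": 0,"ay": 0,"az": 0,"claw": 1},
    {"tx": -5.83,"ty": 0,"tz": -1.18,"ax": 0,"ay": 0,"az": 0,"claw": 1},
    {"tx": -6.09,"ty": 0,"tz": -0.42,"ax": 0,"ay": 0,"az": 0,"claw": 1},
    {"tx": -6.15,"ty": 0,"tz": 0.39,"ax": 0,"ay": 0,"az": 0,"claw": 1}
  ]
}}

```text
time: 9.85
eef_pos: [0.6453, 0.0219, 0.1178]
tcp_rot: [-0.476, 0.523, -0.522, 0.477]
contact_force: [-1.9, 0.6, 0.3]
opening: 0.195
```

```bash
python3 kn.py;python3 arc2.py 273.6 3.08 3.08 15 12
```

```text
t 9.85 n 30.66 phi 275.9 r 0.0321 z 0.1178 | Frad(out) 0.21 Ftan(cw+) -1.97 Fz 0.32 open 0.195 [-0.12  0.33  1.74  0.    1.07 -0.03]
1 288.6 tx 0.15 tz 0.79
2 303.6 tx 0.51 tz 1.51
3 318.6 tx 1.04 tz 2.12
4 333.6 tx 1.70 tz 2.57
5 348.6 tx 2.47 tz 2.83
6 363.6 tx 3.27 tz 2.88
7 378.6 tx 4.06 tz 2.73
8 393.6 tx 4.78 tz 2.37
9 408.6 tx 5.38 tz 1.84
10 423.6 tx 5.83 tz 1.18
11 438.6 tx 6.09 tz 0.42
12 453.6 tx 6.15 tz -0.39
```

{"op": "play_rows", "data": {
  "steps": [
    {"tx": 0.15,"ty": 0,"tz": 0.79,"ax": 0,"ay": 0,"az": 0,"claw": 1},
    {"tx": 0.51,"ty": 0,"tz": 1.51,"ax": 0,"ay": 0,"az": 0,"claw": 1},
    {"tx": 1.04,"ty": 0,"tz": 2.12,"ax": 0,"ay": 0,"az": 0,"claw": 1},
    {"tx": 1.7,"ty": 0,"tz": 2.57,"ax": 0,"ay": 0,"az": 0,"claw": 1},
    {"tx": 2.47,"ty": 0,"tz": 2.83,"ax": 0,"ay": 0,"az": 0,"claw": 1},
    {"tx": 3.27,"ty": 0,"tz": 2.88,"ax": 0,"ay": 0,"az": 0,"claw": 1},
    {"tx": 4.06,"ty": 0,"tz": 2.73,"ax": 0,"ay": 0,"az": 0,"claw": 1},
    {"tx": 4.78,"ty": 0,"tz": 2.37,"ax": 0,"ay": 0,"az": 0,"claw": 1},
    {"tx": 5.38,"ty": 0,"tz": 1.84,"ax": 0,"ay": 0,"az": 0,"claw": 1},
    {"tx": 5.83,"ty": 0,"tz": 1.18,"ax": 0,"ay": 0,"az": 0,"claw": 1},
    {"tx": 6.09,"ty": 0,"tz": 0.42,"ax": 0,"ay": 0,"az": 0,"claw": 1},
    {"tx": 6.15,"ty": 0,"tz": -0.39,"ax": 0,"ay": 0,"az": 0,"claw": 1}
  ]
}}

```text
time: 10.85
eef_pos: [0.6338, -0.0409, 0.1178]
tcp_rot: [0.477, -0.522, 0.522, -0.476]
contact_force: [1.4, -0.5, -2.7]
opening: 0.201
```

```bash
python3 kn.py;python3 arc2.py 93.6 3.08 3.08 15 9; python3 arc2.py 93.6 3.08 3.08 131.4 1
```

```text
t 10.85 n 10.40 phi 93.6 r 0.0317 z 0.1178 | Frad(out) 0.30 Ftan(cw+) -1.42 Fz -2.73 open 0.201 [-0.22  0.31  1.76 -0.    1.07 -0.13]
1 108.6 tx -0.15 tz -0.79
2 123.6 tx -0.51 tz -1.51
3 138.6 tx -1.04 tz -2.12
4 153.6 tx -1.70 tz -2.57
5 168.6 tx -2.47 tz -2.83
6 183.6 tx -3.27 tz -2.88
7 198.6 tx -4.06 tz -2.73
8 213.6 tx -4.78 tz -2.37
9 228.6 tx -5.38 tz -1.84
1 225.0 tx -5.25 tz -1.98
```

{"op": "play_rows", "data": {
  "steps": [
    {"tx": -0.15,"ty": 0,"tz": -0.79,"ax": 0,"ay": 0,"az": 0,"claw": 1},
    {"tx": -0.51,"ty": 0,"tz": -1.51,"ax": 0,"ay": 0,"az": 0,"claw": 1},
    {"tx": -1.04,"ty": 0,"tz": -2.12,"ax": 0,"ay": 0,"az": 0,"claw": 1},
    {"tx": -1.7,"ty": 0,"tz": -2.57,"ax": 0,"ay": 0,"az": 0,"claw": 1},
    {"tx": -2.47,"ty": 0,"tz": -2.83,"ax": 0,"ay": 0,"az": 0,"claw": 1},
    {"tx": -3.27,"ty": 0,"tz": -2.88,"ax": 0,"ay": 0,"az": 0,"claw": 1},
    {"tx": -4.06,"ty": 0,"tz": -2.73,"ax": 0,"ay": 0,"az": 0,"claw": 1},
    {"tx": -4.7,"ty": 0,"tz": -2.42,"ax": 0,"ay": 0,"az": 0,"claw": 1},
    {"tx": -5.0,"ty": 0,"tz": -2.2,"ax": 0,"ay": 0,"az": 0,"claw": 1},
    {"tx": -5.15,"ty": 0,"tz": -2.07,"ax": 0,"ay": 0,"az": 0,"claw": 1}
  ]
}}

```text
time: 11.68
eef_pos: [0.619, 0.0143, 0.1178]
tcp_rot: [-0.477, 0.523, -0.521, 0.477]
contact_force: [-3.2, 0.0, 1.3]
opening: 0.197
```

```bash
python3 kn.py;  python3 - <<'E'
from h import *
n="scene"
im,d=cams.read_camera(n);cv2.imwrite(f"pics/{n}5.png",im)
p=proj(n,[.6389,-.0096,.12]);u,v=p.astype(int);c=im[max(0,v-55):v+45,max(0,u-60):u+60];cv2.imwrite(f"pics/{n}5c.png",cv2.resize(c,None,fx=6,fy=6,interpolation=cv2.INTER_CUBIC))
E
python3 kn.py
```

```text
t 11.68 n 24.95 phi 224.6 r 0.0311 z 0.1178 | Frad(out) 2.06 Ftan(cw+) -2.42 Fz 1.25 open 0.197 [-0.14  0.28  1.8   0.    1.06 -0.05]
t 11.73 n 24.98 phi 224.9 r 0.0310 z 0.1178 | Frad(out) 3.61 Ftan(cw+) -0.36 Fz 1.02 open 0.197 [-0.14  0.28  1.8   0.    1.06 -0.05]
```

View pics/scene5c.png

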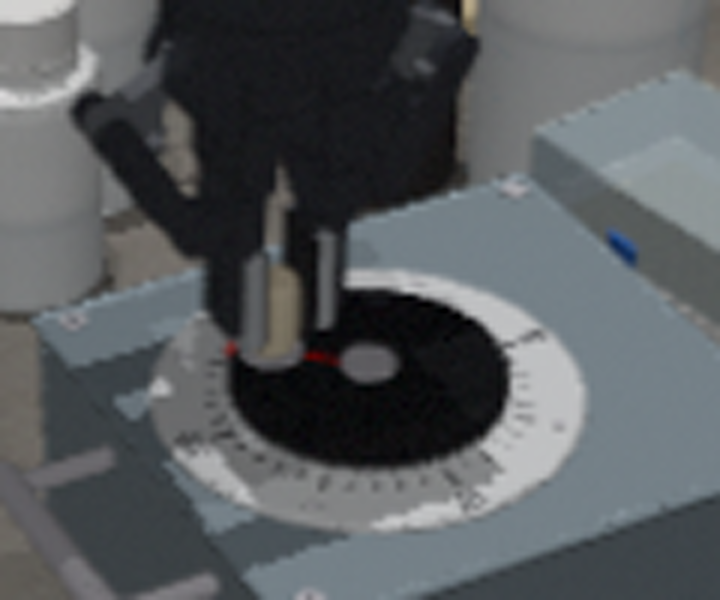

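```bash
python3 - <<'E'
from h import *
n="scene";p=proj(n,[.6389,-.0096,.12]);u,v=p.astype(int)
for q in((231,350),(437,455)):
    w=onplane(n,(q[0]/6+u-60,q[1]/6+v-55),.1085)-[.6389,-.0096,0]
    print((-(np.rad2deg(np.arctan2(w[1],w[0]))+5.54)/9)%40,np.hypot(*w[:2]))
for k in(24,25,26,10):
    a=np.deg2rad(-9*k-5.54);w=[.6389+.0435*np.cos(a),-.0096+.0435*np.sin(a),.1085];print(k,((proj(n,w)-[u-60,v-55])*6).round())
E
python3 arc2.py 221 3.08 3.08 -10 12
```

```text
24.142865723446054 0.04257549551465721
10.470639786006753 0.05223507867448241
24 [228. 351.]
25 [232. 339.]
26 [240. 328.]
10 [433. 436.]
1 211.0 tx 0.43 tz -0.32
2 201.0 tx 0.92 tz -0.55
3 191.0 tx 1.43 tz -0.70
4 181.0 tx 1.97 tz -0.76
5 171.0 tx 2.50 tz -0.72
6 161.0 tx 3.02 tz -0.59
7 151.0 tx 3.51 tz -0.37
8 141.0 tx 3.96 tz -0.07
9 131.0 tx 4.35 tz 0.30
10 121.0 tx 4.66 tz 0.74
11 111.0 tx 4.90 tz 1.22
12 101.0 tx 5.04 tz 1.74
```

```bash
python3 - <<'E'
from h import *
n="scene";p=proj(n,[.6389,-.0096,.12]);u,v=p.astype(int)
a0=-.0942;c=np.array([.6582-.02*np.cos(a0),-.0147-.02*np.sin(a0)])
for q in((231,350),(437,455),(370,362)):
    w=onplane(n,(q[0]/6+u-60,q[1]/6+v-55),.1085)[:2]-c
    print((-(np.rad2deg(np.arctan2(w[1],w[0])-a0))/9)%40,np.hypot(*w[:2]))
E
```

```text
24.55704038984698 0.04440205137752931
10.479227318754944 0.048959263702077066
34.80939841634349 0.0036718882222892407
```

```bash
python3 arc2.py 222.5 3.07 3.1 -9 10
```

```text
1 213.5 tx 0.36 tz -0.32
2 204.5 tx 0.79 tz -0.56
3 195.5 tx 1.25 tz -0.72
4 186.5 tx 1.72 tz -0.82
5 177.5 tx 2.21 tz -0.83
6 168.5 tx 2.69 tz -0.77
7 159.5 tx 3.16 tz -0.64
8 150.5 tx 3.60 tz -0.43
9 141.5 tx 4.00 tz -0.16
10 132.5 tx 4.36 tz 0.17
```

{"op": "play_rows", "data": {
  "steps": [
    {"tx": 0.36,"ty": 0,"tz": -0.32,"ax": 0,"ay": 0,"az": 0,"claw": 1},
    {"tx": 0.79,"ty": 0,"tz": -0.56,"ax": 0,"ay": 0,"az": 0,"claw": 1},
    {"tx": 1.25,"ty": 0,"tz": -0.72,"ax": 0,"ay": 0,"az": 0,"claw": 1},
    {"tx": 1.72,"ty": 0,"tz": -0.82,"ax": 0,"ay": 0,"az": 0,"claw": 1},
    {"tx": 2.21,"ty": 0,"tz": -0.83,"ax": 0,"ay": 0,"az": 0,"claw": 1},
    {"tx": 2.69,"ty": 0,"tz": -0.77,"ax": 0,"ay": 0,"az": 0,"claw": 1},
    {"tx": 3.16,"ty": 0,"tz": -0.64,"ax": 0,"ay": 0,"az": 0,"claw": 1},
    {"tx": 3.6,"ty": 0,"tz": -0.43,"ax": 0,"ay": 0,"az": 0,"claw": 1},
    {"tx": 4.0,"ty": 0,"tz": -0.16,"ax": 0,"ay": 0,"az": 0,"claw": 1},
    {"tx": 4.36,"ty": 0,"tz": 0.17,"ax": 0,"ay": 0,"az": 0,"claw": 1}
  ]
}}

```text
time: 12.57
eef_pos: [0.6171, -0.0316, 0.1178]
tcp_rot: [0.477, -0.522, 0.523, -0.476]
contact_force: [-0.9, 1.0, -1.8]
opening: 0.194
```

```bash
python3 kn.py;python3 arc2.py 132.5 3.1 3.1 -3 12
```

```text
t 12.57 n 14.36 phi 129.2 r 0.0310 z 0.1178 | Frad(out) -0.03 Ftan(cw+) 1.36 Fz -1.82 open 0.194 [-0.21  0.28  1.81 -0.    1.06 -0.12]
1 129.5 tx 0.11 tz 0.12
2 126.5 tx 0.21 tz 0.25
3 123.5 tx 0.30 tz 0.38
4 120.5 tx 0.39 tz 0.52
5 117.5 tx 0.46 tz 0.66
6 114.5 tx 0.54 tz 0.81
7 111.5 tx 0.60 tz 0.96
8 108.5 tx 0.65 tz 1.11
9 105.5 tx 0.70 tz 1.27
10 102.5 tx 0.74 tz 1.42
11 99.5 tx 0.77 tz 1.58
12 96.5 tx 0.79 tz 1.74
```

{"op": "play_rows", "data": {
  "steps": [
    {"tx": 0.11,"ty": 0,"tz": 0.12,"ax": 0,"ay": 0,"az": 0,"claw": 1},
    {"tx": 0.21,"ty": 0,"tz": 0.25,"ax": 0,"ay": 0,"az": 0,"claw": 1},
    {"tx": 0.3,"ty": 0,"tz": 0.38,"ax": 0,"ay": 0,"az": 0,"claw": 1},
    {"tx": 0.39,"ty": 0,"tz": 0.52,"ax": 0,"ay": 0,"az": 0,"claw": 1},
    {"tx": 0.46,"ty": 0,"tz": 0.66,"ax": 0,"ay": 0,"az": 0,"claw": 1},
    {"tx": 0.54,"ty": 0,"tz": 0.81,"ax": 0,"ay": 0,"az": 0,"claw": 1},
    {"tx": 0.6,"ty": 0,"tz": 0.96,"ax": 0,"ay": 0,"az": 0,"claw": 1},
    {"tx": 0.65,"ty": 0,"tz": 1.11,"ax": 0,"ay": 0,"az": 0,"claw": 1},
    {"tx": 0.7,"ty": 0,"tz": 1.27,"ax": 0,"ay": 0,"az": 0,"claw": 1},
    {"tx": 0.74,"ty": 0,"tz": 1.42,"ax": 0,"ay": 0,"az": 0,"claw": 1},
    {"tx": 0.77,"ty": 0,"tz": 1.58,"ax": 0,"ay": 0,"az": 0,"claw": 1},
    {"tx": 0.79,"ty": 0,"tz": 1.74,"ax": 0,"ay": 0,"az": 0,"claw": 1}
  ]
}}

```text
time: 13.57
eef_pos: [0.6336, -0.0403, 0.1178]
tcp_rot: [0.477, -0.522, 0.522, -0.477]
contact_force: [-1.0, -2.1, -1.2]
opening: 0.195
```

```bash
python3 kn.py;python3 arc2.py 96.5 3.1 3.1 -2 12
```

```text
t 13.57 n 10.48 phi 94.3 r 0.0311 z 0.1178 | Frad(out) 2.22 Ftan(cw+) 0.67 Fz -1.21 open 0.195 [-0.22  0.31  1.76 -0.    1.07 -0.13]
1 94.5 tx 0.01 tz 0.11
2 92.5 tx 0.02 tz 0.22
3 90.5 tx 0.02 tz 0.32
4 88.5 tx 0.02 tz 0.43
5 86.5 tx 0.01 tz 0.54
6 84.5 tx 0.01 tz 0.65
7 82.5 tx -0.01 tz 0.76
8 80.5 tx -0.02 tz 0.86
9 78.5 tx -0.04 tz 0.97
10 76.5 tx -0.07 tz 1.07
11 74.5 tx -0.09 tz 1.18
12 72.5 tx -0.12 tz 1.28
```

{"op": "play_rows", "data": {
  "steps": [
    {"tx": 0.03,"ty": 0,"tz": 0.11,"ax": 0,"ay": 0,"az": 0,"claw": 1},
    {"tx": 0.06,"ty": 0,"tz": 0.22,"ax": 0,"ay": 0,"az": 0,"claw": 1},
    {"tx": 0.07,"ty": 0,"tz": 0.32,"ax": 0,"ay": 0,"az": 0,"claw": 1},
    {"tx": 0.07,"ty": 0,"tz": 0.43,"ax": 0,"ay": 0,"az": 0,"claw": 1},
    {"tx": 0.06,"ty": 0,"tz": 0.54,"ax": 0,"ay": 0,"az": 0,"claw": 1},
    {"tx": 0.06,"ty": 0,"tz": 0.65,"ax": 0,"ay": 0,"az": 0,"claw": 1}
  ]
}}

```text
time: 14.07
eef_pos: [0.6397, -0.041, 0.1178]
tcp_rot: [-0.477, 0.523, -0.522, 0.477]
contact_force: [-2.7, 0.6, -0.4]
opening: 0.197
```

```bash
python3 kn.py;python3 arc2.py 84.5 3.15 3.15 -1 12
```

```text
t 14.07 n 9.22 phi 83.0 r 0.0314 z 0.1178 | Frad(out) -0.68 Ftan(cw+) 2.69 Fz -0.39 open 0.197 [-0.22  0.32  1.75  0.    1.07 -0.13]
1 83.5 tx -0.01 tz 0.05
2 82.5 tx -0.01 tz 0.11
3 81.5 tx -0.02 tz 0.16
4 80.5 tx -0.03 tz 0.22
5 79.5 tx -0.04 tz 0.27
6 78.5 tx -0.05 tz 0.33
7 77.5 tx -0.06 tz 0.38
8 76.5 tx -0.07 tz 0.43
9 75.5 tx -0.09 tz 0.49
10 74.5 tx -0.10 tz 0.54
11 73.5 tx -0.12 tz 0.59
12 72.5 tx -0.13 tz 0.65
```

{"op": "play_rows", "data": {
  "steps": [
    {"tx": -0.01,"ty": 0,"tz": 0.05,"ax": 0,"ay": 0,"az": 0,"claw": 1},
    {"tx": -0.01,"ty": 0,"tz": 0.11,"ax": 0,"ay": 0,"az": 0,"claw": 1},
    {"tx": -0.02,"ty": 0,"tz": 0.16,"ax": 0,"ay": 0,"az": 0,"claw": 1}
  ]
}}

```text
time: 14.32
eef_pos: [0.6414, -0.041, 0.1177]
tcp_rot: [-0.477, 0.523, -0.522, 0.477]
contact_force: [-2.4, -0.1, -0.4]
opening: 0.199
```

```bash
python3 kn.py
```

```text
t 14.32 n 8.89 phi 80.0 r 0.0315 z 0.1177 | Frad(out) -0.06 Ftan(cw+) 2.36 Fz -0.40 open 0.199 [-0.22  0.33  1.74  0.    1.07 -0.13]
```

{"op": "play_rows", "data": {
  "steps": [
    {"tx": -0.01,"ty": 0,"tz": 0.06,"ax": 0,"ay": 0,"az": 0,"claw": 1},
    {"tx": -0.02,"ty": 0,"tz": 0.11,"ax": 0,"ay": 0,"az": 0,"claw": 1}
  ]
}}

```text
time: 14.48
eef_pos: [0.6425, -0.041, 0.1178]
tcp_rot: [-0.477, 0.523, -0.522, 0.477]
contact_force: [-2.8, -0.1, -0.2]
opening: 0.197
```

```bash
python3 kn.py
```

```text
t 14.48 n 8.66 phi 78.0 r 0.0316 z 0.1178 | Frad(out) -0.26 Ftan(cw+) 2.80 Fz -0.25 open 0.197 [-0.22  0.33  1.74  0.    1.07 -0.13]
```

{"op": "play_rows", "data": {
  "steps": [
    {"tx": -0.01,"ty": 0,"tz": 0.05,"ax": 0,"ay": 0,"az": 0,"claw": 1},
    {"tx": -0.02,"ty": 0,"tz": 0.11,"ax": 0,"ay": 0,"az": 0,"claw": 1}
  ]
}}

```text
time: 14.65
eef_pos: [0.6436, -0.0409, 0.1177]
tcp_rot: [-0.477, 0.522, -0.522, 0.477]
contact_force: [-2.1, 0.9, -0.4]
opening: 0.196
```

{"op": "play_rows", "data": {
  "steps": [
    {"tx": -0.01,"ty": 0,"tz": 0.05,"ax": 0,"ay": 0,"az": 0,"claw": 1},
    {"tx": -0.03,"ty": 0,"tz": 0.1,"ax": 0,"ay": 0,"az": 0,"claw": 1}
  ]
}}

```text
time: 14.82
eef_pos: [0.6446, -0.0408, 0.1178]
tcp_rot: [-0.477, 0.522, -0.522, 0.477]
contact_force: [-2.2, 1.1, -0.8]
opening: 0.19
```

```bash
python3 kn.py
```

```text
t 14.82 n 8.22 phi 74.0 r 0.0317 z 0.1178 | Frad(out) -1.44 Ftan(cw+) 1.96 Fz -0.84 open 0.190 [-0.22  0.33  1.74  0.    1.07 -0.13]
```

{"op": "play_rows", "data": {
  "steps": [
    {"tx": -0.03,"ty": 0,"tz": 0.05,"ax": 0,"ay": 0,"az": 0,"claw": 1},
    {"tx": -0.05,"ty": 0,"tz": 0.1,"ax": 0,"ay": 0,"az": 0,"claw": 1}
  ]
}}

```text
time: 14.98
eef_pos: [0.6456, -0.0405, 0.1178]
tcp_rot: [-0.477, 0.522, -0.522, 0.477]
contact_force: [-3.8, 0.1, -1.0]
opening: 0.194
```

{"op": "play_rows", "data": {
  "steps": [
    {"tx": -0.02,"ty": 0,"tz": 0.05,"ax": 0,"ay": 0,"az": 0,"claw": 1},
    {"tx": -0.03,"ty": 0,"tz": 0.1,"ax": 0,"ay": 0,"az": 0,"claw": 1}
  ]
}}

```text
time: 15.15
eef_pos: [0.6465, -0.0403, 0.1177]
tcp_rot: [-0.477, 0.522, -0.522, 0.476]
contact_force: [-3.7, 0.5, -0.5]
opening: 0.196
```

```bash
python3 kn.py
```

```text
t 15.15 n 7.84 phi 70.6 r 0.0317 z 0.1177 | Frad(out) -1.41 Ftan(cw+) 3.43 Fz -0.50 open 0.196 [-0.22  0.34  1.73 -0.    1.07 -0.13]
```

{"op": "play_rows", "data": {
  "steps": [
    {"tx": -0.02,"ty": 0,"tz": 0.05,"ax": 0,"ay": 0,"az": 0,"claw": 1},
    {"tx": -0.04,"ty": 0,"tz": 0.1,"ax": 0,"ay": 0,"az": 0,"claw": 1}
  ]
}}

```text
time: 15.32
eef_pos: [0.6477, -0.04, 0.1178]
tcp_rot: [-0.477, 0.522, -0.522, 0.476]
contact_force: [-3.9, 0.3, -0.6]
opening: 0.196
```

```bash
python3 kn.py
```

```text
t 15.32 n 7.60 phi 68.4 r 0.0317 z 0.1178 | Frad(out) -1.37 Ftan(cw+) 3.70 Fz -0.60 open 0.196 [-0.22  0.34  1.73 -0.    1.07 -0.13]
```

{"op": "play_rows", "data": {
  "steps": [
    {"tx": -0.02,"ty": 0,"tz": 0.05,"ax": 0,"ay": 0,"az": 0,"claw": 1},
    {"tx": -0.02,"ty": 0,"tz": 0.05,"ax": 0,"ay": 0,"az": 0,"claw": 1}
  ]
}}

```text
time: 15.48
eef_pos: [0.6483, -0.0398, 0.1178]
tcp_rot: [0.477, -0.522, 0.522, -0.477]
contact_force: [-3.4, 0.8, -1.1]
opening: 0.195
```

```bash
python3 kn.py
```

```text
t 15.48 n 7.46 phi 67.1 r 0.0317 z 0.1178 | Frad(out) -1.81 Ftan(cw+) 3.02 Fz -1.06 open 0.195 [-0.22  0.34  1.73 -0.    1.07 -0.13]
```

{"op": "play_rows", "data": {
  "steps": [
    {"tx": -0.04,"ty": 0,"tz": 0.04,"ax": 0,"ay": 0,"az": 0,"claw": 1},
    {"tx": -0.07,"ty": 0,"tz": 0.08,"ax": 0,"ay": 0,"az": 0,"claw": 1}
  ]
}}

```text
time: 15.65
eef_pos: [0.6492, -0.0395, 0.1178]
tcp_rot: [0.477, -0.522, 0.523, -0.477]
contact_force: [-2.9, -2.0, -1.0]
opening: 0.194
```

```bash
python3 kn.py
```

```text
t 15.65 n 7.27 phi 65.4 r 0.0316 z 0.1178 | Frad(out) 0.90 Ftan(cw+) 3.41 Fz -0.96 open 0.194 [-0.22  0.34  1.72 -0.    1.07 -0.12]
```

{"op": "play_rows", "data": {
  "steps": [
    {"tx": -0.02,"ty": 0,"tz": 0.05,"ax": 0,"ay": 0,"az": 0,"claw": 1},
    {"tx": -0.04,"ty": 0,"tz": 0.09,"ax": 0,"ay": 0,"az": 0,"claw": 1}
  ]
}}

```text
time: 15.82
eef_pos: [0.6502, -0.0391, 0.1178]
tcp_rot: [0.477, -0.522, 0.523, -0.477]
contact_force: [-2.8, -2.5, -1.7]
opening: 0.195
```

```bash
python3 kn.py
```

```text
t 15.82 n 7.06 phi 63.6 r 0.0316 z 0.1178 | Frad(out) 1.38 Ftan(cw+) 3.55 Fz -1.67 open 0.195 [-0.22  0.34  1.72 -0.    1.08 -0.12]
```

{"op": "play_rows", "data": {
  "steps": [
    {"tx": -0.02,"ty": 0,"tz": 0.05,"ax": 0,"ay": 0,"az": 0,"claw": 1},
    {"tx": -0.03,"ty": 0,"tz": 0.1,"ax": 0,"ay": 0,"az": 0,"claw": 1}
  ]
}}

```text
time: 15.98
eef_pos: [0.6512, -0.0388, 0.1178]
tcp_rot: [0.477, -0.522, 0.522, -0.477]
contact_force: [-3.6, -1.3, -1.0]
opening: 0.192
```

```bash
python3 kn.py
```

```text
t 15.98 n 6.85 phi 61.6 r 0.0317 z 0.1178 | Frad(out) -0.16 Ftan(cw+) 3.82 Fz -1.00 open 0.192 [-0.21  0.35  1.72 -0.    1.08 -0.12]
```

{"op": "play_rows", "data": {
  "steps": [
    {"tx": -0.02,"ty": 0,"tz": 0.05,"ax": 0,"ay": 0,"az": 0,"claw": 1},
    {"tx": -0.05,"ty": 0,"tz": 0.09,"ax": 0,"ay": 0,"az": 0,"claw": 1}
  ]
}}

```text
time: 16.15
eef_pos: [0.6522, -0.0384, 0.1178]
tcp_rot: [0.477, -0.522, 0.522, -0.477]
contact_force: [-3.1, -1.5, -1.4]
opening: 0.197
```

```bash
python3 kn.py
```

```text
t 16.15 n 6.63 phi 59.7 r 0.0317 z 0.1178 | Frad(out) 0.11 Ftan(cw+) 3.42 Fz -1.44 open 0.197 [-0.21  0.35  1.72 -0.    1.08 -0.12]
```

{"op": "play_rows", "data": {
  "steps": [
    {"tx": -0.03,"ty": 0,"tz": 0.04,"ax": 0,"ay": 0,"az": 0,"claw": 1},
    {"tx": -0.05,"ty": 0,"tz": 0.09,"ax": 0,"ay": 0,"az": 0,"claw": 1}
  ]
}}

```text
time: 16.32
eef_pos: [0.6531, -0.0379, 0.1179]
tcp_rot: [0.477, -0.522, 0.522, -0.477]
contact_force: [-3.1, -2.2, -1.7]
opening: 0.194
```

```bash
python3 kn.py
```

```text
t 16.32 n 6.42 phi 57.8 r 0.0317 z 0.1179 | Frad(out) 0.52 Ftan(cw+) 3.78 Fz -1.69 open 0.194 [-0.21  0.35  1.71 -0.    1.08 -0.12]
```

{"op": "play_rows", "data": {
  "steps": [
    {"tx": -0.03,"ty": 0,"tz": 0.04,"ax": 0,"ay": 0,"az": 0,"claw": 1},
    {"tx": -0.05,"ty": 0,"tz": 0.09,"ax": 0,"ay": 0,"az": 0,"claw": 1}
  ]
}}

```text
time: 16.48
eef_pos: [0.654, -0.0375, 0.1178]
tcp_rot: [0.477, -0.522, 0.522, -0.477]
contact_force: [-2.9, -1.2, -1.4]
opening: 0.195
```

```bash
python3 kn.py
```

```text
t 16.48 n 6.22 phi 56.0 r 0.0317 z 0.1178 | Frad(out) -0.30 Ftan(cw+) 3.14 Fz -1.39 open 0.195 [-0.21  0.35  1.71 -0.    1.08 -0.12]
```

Still moving at a steady 3–3.5 N. φ = 56: per 0.5 mm tz 0.041, tx −0.028.

{"op": "play_rows", "data": {
  "steps": [
    {"tx": -0.03,"ty": 0,"tz": 0.04,"ax": 0,"ay": 0,"az": 0,"claw": 1},
    {"tx": -0.06,"ty": 0,"tz": 0.08,"ax": 0,"ay": 0,"az": 0,"claw": 1}
  ]
}}

```text
time: 16.65
eef_pos: [0.6549, -0.037, 0.1178]
tcp_rot: [0.477, -0.522, 0.522, -0.477]
contact_force: [-2.9, -3.6, -1.8]
opening: 0.196
```

```bash
python3 kn.py
```

```text
t 16.65 n 6.02 phi 54.1 r 0.0317 z 0.1178 | Frad(out) 1.61 Ftan(cw+) 4.31 Fz -1.75 open 0.196 [-0.21  0.35  1.71 -0.    1.08 -0.12]
```

{"op": "play_rows", "data": {
  "steps": [
    {"tx": -0.03,"ty": 0,"tz": 0.04,"ax": 0,"ay": 0,"az": 0,"claw": 1},
    {"tx": -0.06,"ty": 0,"tz": 0.08,"ax": 0,"ay": 0,"az": 0,"claw": 1}
  ]
}}

```text
time: 16.82
eef_pos: [0.6558, -0.0365, 0.1178]
tcp_rot: [0.477, -0.522, 0.523, -0.477]
contact_force: [-1.9, -3.3, -2.0]
opening: 0.196
```

```bash
python3 kn.py
```

```text
t 16.82 n 5.82 phi 52.4 r 0.0318 z 0.1178 | Frad(out) 1.79 Ftan(cw+) 3.33 Fz -2.03 open 0.196 [-0.21  0.36  1.71 -0.    1.08 -0.12]
```

{"op": "play_rows", "data": {
  "steps": [
    {"tx": -0.02,"ty": 0,"tz": 0.05,"ax": 0,"ay": 0,"az": 0,"claw": 1},
    {"tx": -0.05,"ty": 0,"tz": 0.09,"ax": 0,"ay": 0,"az": 0,"claw": 1}
  ]
}}

```text
time: 16.98
eef_pos: [0.6567, -0.036, 0.1178]
tcp_rot: [0.477, -0.522, 0.522, -0.477]
contact_force: [-1.9, -2.7, -2.8]
opening: 0.192
```

```bash
python3 kn.py
```

```text
t 16.98 n 5.61 phi 50.5 r 0.0318 z 0.1178 | Frad(out) 1.16 Ftan(cw+) 3.03 Fz -2.78 open 0.192 [-0.21  0.36  1.71 -0.    1.08 -0.12]
```

{"op": "play_rows", "data": {
  "steps": [
    {"tx": -0.03,"ty": 0,"tz": 0.04,"ax": 0,"ay": 0,"az": 0,"claw": 1},
    {"tx": -0.06,"ty": 0,"tz": 0.08,"ax": 0,"ay": 0,"az": 0,"claw": 1}
  ]
}}

```text
time: 17.15
eef_pos: [0.6575, -0.0354, 0.1178]
tcp_rot: [0.477, -0.522, 0.522, -0.477]
contact_force: [-2.1, -3.0, -2.8]
opening: 0.199
```

```bash
python3 kn.py
```

```text
t 17.15 n 5.41 phi 48.7 r 0.0318 z 0.1178 | Frad(out) 1.19 Ftan(cw+) 3.49 Fz -2.82 open 0.199 [-0.21  0.36  1.7  -0.    1.08 -0.12]
```

{"op": "play_rows", "data": {
  "steps": [
    {"tx": -0.03,"ty": 0.02,"tz": 0.04,"ax": 0,"ay": 0,"az": 0,"claw": 1},
    {"tx": -0.06,"ty": 0.05,"tz": 0.08,"ax": 0,"ay": 0,"az": 0,"claw": 1}
  ]
}}

```text
time: 17.32
eef_pos: [0.6586, -0.0349, 0.1177]
tcp_rot: [0.476, -0.522, 0.522, -0.477]
contact_force: [-2.3, -2.9, 0.9]
opening: 0.193
```

```bash
python3 kn.py
```

```text
t 17.32 n 5.17 phi 46.6 r 0.0320 z 0.1177 | Frad(out) 0.84 Ftan(cw+) 3.57 Fz 0.92 open 0.193 [-0.21  0.36  1.7   0.    1.08 -0.12]
```

{"op": "play_rows", "data": {
  "steps": [
    {"tx": -0.03,"ty": 0,"tz": 0.04,"ax": 0,"ay": 0,"az": 0,"claw": 1},
    {"tx": -0.06,"ty": 0,"tz": 0.08,"ax": 0,"ay": 0,"az": 0,"claw": 1}
  ]
}}

```text
time: 17.48
eef_pos: [0.6594, -0.0343, 0.1177]
tcp_rot: [0.476, -0.522, 0.522, -0.477]
contact_force: [-1.9, -2.5, -0.2]
opening: 0.196
```

```bash
python3 kn.py
```

```text
t 17.48 n 4.97 phi 44.7 r 0.0321 z 0.1177 | Frad(out) 0.72 Ftan(cw+) 3.05 Fz -0.19 open 0.196 [-0.21  0.36  1.7   0.    1.08 -0.11]
```

φ ≈ 44: per 0.5 mm tz 0.035, tx −0.036.

{"op": "play_rows", "data": {
  "steps": [
    {"tx": -0.04,"ty": 0,"tz": 0.03,"ax": 0,"ay": 0,"az": 0,"claw": 1},
    {"tx": -0.07,"ty": 0,"tz": 0.07,"ax": 0,"ay": 0,"az": 0,"claw": 1}
  ]
}}

```text
time: 17.65
eef_pos: [0.6602, -0.0337, 0.1177]
tcp_rot: [0.476, -0.522, 0.522, -0.477]
contact_force: [-2.9, -1.7, 0.9]
opening: 0.197
```

```bash
python3 kn.py
```

```text
t 17.65 n 4.78 phi 43.0 r 0.0321 z 0.1177 | Frad(out) -0.62 Ftan(cw+) 3.34 Fz 0.86 open 0.197 [-0.2   0.36  1.7   0.    1.08 -0.11]
```

{"op": "play_rows", "data": {
  "steps": [
    {"tx": -0.04,"ty": 0,"tz": 0.03,"ax": 0,"ay": 0,"az": 0,"claw": 1},
    {"tx": -0.07,"ty": 0,"tz": 0.07,"ax": 0,"ay": 0,"az": 0,"claw": 1}
  ]
}}

```text
time: 17.82
eef_pos: [0.6609, -0.0331, 0.1177]
tcp_rot: [0.476, -0.522, 0.523, -0.477]
contact_force: [-2.1, -1.7, 0.0]
opening: 0.195
```

```bash
python3 kn.py
```

```text
t 17.82 n 4.59 phi 41.3 r 0.0322 z 0.1177 | Frad(out) -0.18 Ftan(cw+) 2.72 Fz 0.01 open 0.195 [-0.2   0.36  1.69  0.    1.08 -0.11]
```

{"op": "play_rows", "data": {
  "steps": [
    {"tx": -0.04,"ty": 0,"tz": 0.03,"ax": 0,"ay": 0,"az": 0,"claw": 1},
    {"tx": -0.08,"ty": 0,"tz": 0.06,"ax": 0,"ay": 0,"az": 0,"claw": 1}
  ]
}}

```text
time: 17.98
eef_pos: [0.6616, -0.0324, 0.1177]
tcp_rot: [0.476, -0.522, 0.523, -0.477]
contact_force: [-1.1, -2.8, 1.1]
opening: 0.197
```

```bash
python3 kn.py
```

```text
t 17.98 n 4.39 phi 39.5 r 0.0322 z 0.1177 | Frad(out) 1.19 Ftan(cw+) 2.74 Fz 1.08 open 0.197 [-0.2   0.37  1.69 -0.    1.08 -0.11]
```

{"op": "play_rows", "data": {
  "steps": [
    {"tx": -0.04,"ty": 0,"tz": 0.03,"ax": 0,"ay": 0,"az": 0,"claw": 1},
    {"tx": -0.08,"ty": 0,"tz": 0.06,"ax": 0,"ay": 0,"az": 0,"claw": 1}
  ]
}}

```text
time: 18.15
eef_pos: [0.6623, -0.0317, 0.1177]
tcp_rot: [0.476, -0.522, 0.523, -0.477]
contact_force: [-1.9, -2.9, 1.7]
opening: 0.197
```

```bash
python3 kn.py
```

```text
t 18.15 n 4.20 phi 37.8 r 0.0322 z 0.1177 | Frad(out) 0.56 Ftan(cw+) 3.42 Fz 1.73 open 0.197 [-0.2   0.37  1.69 -0.    1.08 -0.11]
```

{"op": "play_rows", "data": {
  "steps": [
    {"tx": -0.04,"ty": 0,"tz": 0.03,"ax": 0,"ay": 0,"az": 0,"claw": 1},
    {"tx": -0.08,"ty": 0,"tz": 0.06,"ax": 0,"ay": 0,"az": 0,"claw": 1}
  ]
}}

```text
time: 18.32
eef_pos: [0.6629, -0.031, 0.1177]
tcp_rot: [0.477, -0.522, 0.523, -0.477]
contact_force: [-1.7, -2.7, 1.7]
opening: 0.195
```

```bash
python3 kn.py
```

```text
t 18.32 n 4.02 phi 36.2 r 0.0322 z 0.1177 | Frad(out) 0.54 Ftan(cw+) 3.11 Fz 1.72 open 0.195 [-0.2   0.37  1.69 -0.    1.08 -0.11]
```

{"op": "play_rows", "data": {
  "steps": [
    {"tx": -0.04,"ty": 0,"tz": 0.03,"ax": 0,"ay": 0,"az": 0,"claw": 1},
    {"tx": -0.08,"ty": 0,"tz": 0.06,"ax": 0,"ay": 0,"az": 0,"claw": 1}
  ]
}}

```text
time: 18.48
eef_pos: [0.6634, -0.0304, 0.1177]
tcp_rot: [0.477, -0.522, 0.523, -0.477]
contact_force: [-2.4, -3.7, 2.6]
opening: 0.193
```

```bash
python3 kn.py
```

```text
t 18.48 n 3.86 phi 34.7 r 0.0321 z 0.1177 | Frad(out) 0.55 Ftan(cw+) 4.32 Fz 2.63 open 0.193 [-0.2   0.37  1.69 -0.    1.08 -0.11]
```

{"op": "play_rows", "data": {
  "steps": [
    {"tx": -0.02,"ty": 0,"tz": 0.02,"ax": 0,"ay": 0,"az": 0,"claw": 1},
    {"tx": -0.04,"ty": 0,"tz": 0.03,"ax": 0,"ay": 0,"az": 0,"claw": 1}
  ]
}}

```text
time: 18.65
eef_pos: [0.6637, -0.03, 0.1176]
tcp_rot: [0.477, -0.522, 0.522, -0.477]
contact_force: [-2.3, -4.0, 4.2]
opening: 0.195
```

```bash
python3 kn.py
```

```text
t 18.65 n 3.77 phi 33.9 r 0.0321 z 0.1176 | Frad(out) 0.75 Ftan(cw+) 4.59 Fz 4.22 open 0.195 [-0.2   0.37  1.69 -0.    1.08 -0.11]
```

{"op": "play_rows", "data": {
  "steps": [
    {"tx": -0.02,"ty": 0,"tz": 0.01,"ax": 0,"ay": 0,"az": 0,"claw": 1},
    {"tx": -0.04,"ty": 0,"tz": 0.03,"ax": 0,"ay": 0,"az": 0,"claw": 1}
  ]
}}

```text
time: 18.82
eef_pos: [0.664, -0.0296, 0.1176]
tcp_rot: [0.477, -0.522, 0.522, -0.477]
contact_force: [-3.9, -4.0, 4.1]
opening: 0.195
```

```bash
python3 kn.py
```

```text
t 18.82 n 3.67 phi 33.0 r 0.0321 z 0.1176 | Frad(out) -0.58 Ftan(cw+) 5.52 Fz 4.08 open 0.195 [-0.2   0.37  1.69 -0.    1.08 -0.11]
```

{"op": "play_rows", "data": {
  "steps": [
    {"tx": 0,"ty": 0,"tz": 0,"ax": 0,"ay": 0,"az": 0,"claw": 1}
  ]
}}

```text
time: 18.9
eef_pos: [0.664, -0.0296, 0.1176]
tcp_rot: [0.477, -0.522, 0.522, -0.477]
contact_force: [-3.4, -3.5, 4.0]
opening: 0.192
```

```bash
python3 kn.py
```

```text
t 18.90 n 3.66 phi 33.0 r 0.0321 z 0.1176 | Frad(out) -0.50 Ftan(cw+) 4.83 Fz 4.02 open 0.192 [-0.2   0.37  1.69 -0.    1.08 -0.11]
```

{"op": "play_rows", "data": {
  "steps": [
    {"tx": 0,"ty": 0,"tz": 0,"ax": 0,"ay": 0,"az": 0,"claw": 1}
  ]
}}

```text
time: 18.98
eef_pos: [0.664, -0.0296, 0.1176]
tcp_rot: [0.477, -0.522, 0.522, -0.477]
contact_force: [-2.3, -3.9, 4.1]
opening: 0.195
```

```bash
python3 kn.py;  python3 - <<'E'
from h import *
n="scene"
im,d=cams.read_camera(n);cv2.imwrite(f"pics/{n}6.png",im)
p=proj(n,[.6389,-.0096,.12]);u,v=p.astype(int);c=im[max(0,v-55):v+45,max(0,u-60):u+60];cv2.imwrite(f"pics/{n}6c.png",cv2.resize(c,None,fx=6,fy=6,interpolation=cv2.INTER_CUBIC))
E
python3 kn.py
```

```text
t 18.98 n 3.66 phi 33.0 r 0.0321 z 0.1176 | Frad(out) 0.63 Ftan(cw+) 4.44 Fz 4.07 open 0.195 [-0.2   0.37  1.69 -0.    1.08 -0.11]
t 19.03 n 3.66 phi 33.0 r 0.0321 z 0.1176 | Frad(out) -0.74 Ftan(cw+) 5.01 Fz 4.85 open 0.197 [-0.2   0.37  1.69 -0.    1.08 -0.11]
```

View pics/scene6c.png

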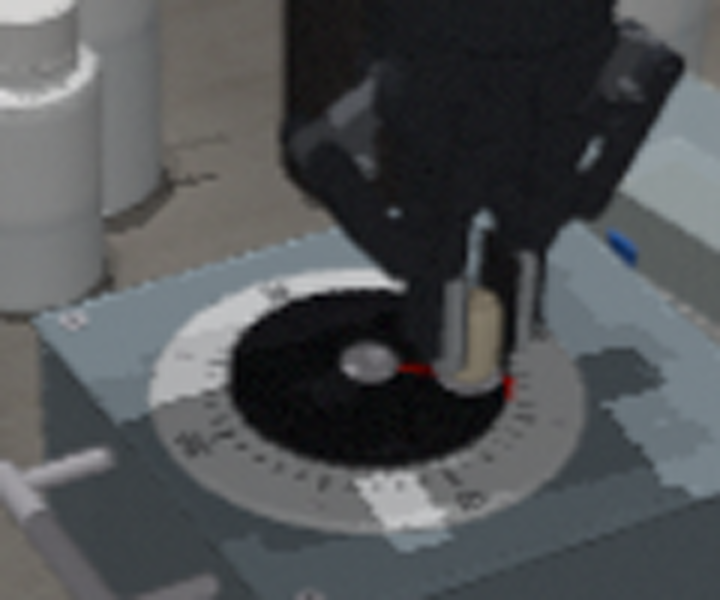

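{"op": "play_rows", "data": {
  "steps": [
    {"tx": -0.02,"ty": 0,"tz": 0.02,"ax": 0,"ay": 0,"az": 0,"claw": 1},
    {"tx": -0.02,"ty": 0,"tz": 0.02,"ax": 0,"ay": 0,"az": 0,"claw": 1}
  ]
}}

```text
time: 19.2
eef_pos: [0.6642, -0.0294, 0.1176]
tcp_rot: [0.477, -0.522, 0.522, -0.476]
contact_force: [-3.1, -4.1, 4.8]
opening: 0.198
```

```bash
python3 kn.py
```

```text
t 19.20 n 3.62 phi 32.6 r 0.0321 z 0.1176 | Frad(out) 0.09 Ftan(cw+) 5.15 Fz 4.75 open 0.198 [-0.2   0.37  1.69 -0.    1.08 -0.1 ]
```

{"op": "play_rows", "data": {
  "steps": [
    {"tx": 0,"ty": 0,"tz": 0,"ax": 0,"ay": 0,"az": 0,"claw": 1}
  ]
}}

```text
time: 19.28
eef_pos: [0.6642, -0.0294, 0.1176]
tcp_rot: [0.477, -0.522, 0.522, -0.476]
contact_force: [-3.1, -3.8, 4.3]
opening: 0.192
```

```bash
python3 kn.py
```

```text
t 19.28 n 3.62 phi 32.6 r 0.0321 z 0.1176 | Frad(out) -0.10 Ftan(cw+) 4.90 Fz 4.28 open 0.192 [-0.2   0.37  1.69 -0.    1.08 -0.1 ]
```

{"op": "play_rows", "data": {
  "steps": [
    {"tx": 0.04,"ty": 0,"tz": -0.03,"ax": 0,"ay": 0,"az": 0,"claw": 1},
    {"tx": 0.06,"ty": 0,"tz": -0.05,"ax": 0,"ay": 0,"az": 0,"claw": 3},
    {"tx": 0.06,"ty": 0,"tz": -0.05,"ax": 0,"ay": 0,"az": 0,"claw": 4.5},
    {"tx": 0.06,"ty": 0,"tz": -0.05,"ax": 0,"ay": 0,"az": 0,"claw": 4.5},
    {"tx": 0.06,"ty": 0,"tz": -0.05,"ax": 0,"ay": 0,"az": 0,"claw": 4.5},
    {"tx": 0.06,"ty": -1,"tz": -0.05,"ax": 0,"ay": 0,"az": 0,"claw": 4.5},
    {"tx": 0.06,"ty": -3,"tz": -0.05,"ax": 0,"ay": 0,"az": 0,"claw": 4.5},
    {"tx": 0.06,"ty": -5,"tz": -0.05,"ax": 0,"ay": 0,"az": 0,"claw": 4.5},
    {"tx": 0.06,"ty": -7,"tz": -0.05,"ax": 0,"ay": 0,"az": 0,"claw": 4.5},
    {"tx": 0.06,"ty": -8,"tz": -0.05,"ax": 0,"ay": 0,"az": 0,"claw": 4.5},
    {"tx": 0.06,"ty": -8,"tz": -0.05,"ax": 0,"ay": 0,"az": 0,"claw": 4.5}
  ]
}}

```text
time: 20.2
eef_pos: [0.6657, -0.0299, 0.2017]
tcp_rot: [0.475, -0.52, 0.524, -0.478]
contact_force: [0.1, 0.3, 0.3]
opening: 0.525
```

```bash
python3 st.py;  python3 - <<'E'
from h import *
n="scene"
im,d=cams.read_camera(n);cv2.imwrite(f"pics/{n}7.png",im)
p=proj(n,[.6,-.0096,.1]);u,v=p.astype(int);c=im[max(0,v-65):v+65,max(0,u-80):u+80];cv2.imwrite(f"pics/{n}7c.png",cv2.resize(c,None,fx=4.5,fy=4.5,interpolation=cv2.INTER_CUBIC))
E
```

```text
20.2 [-0.197  0.287  1.631  0.     1.216 -0.106] [ 0.6657 -0.0299  0.2017] open 0.525 F [0.13 0.32 0.32] zaz -5.23 tilt [ 4.0e-04 -1.0e+00  7.3e-03]
```

View pics/scene7c.png

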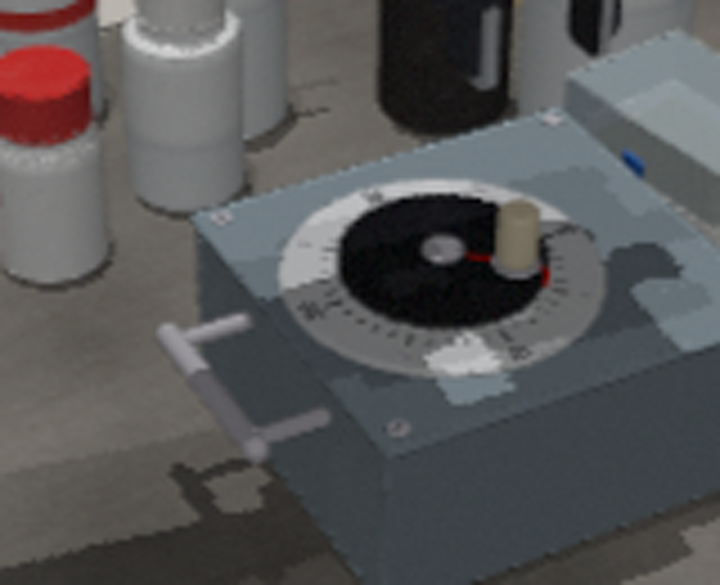

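{"op": "play_rows", "data": {
  "steps": [
    {"tx": -0.3,"ty": 0,"tz": -2,"ax": 0,"ay": 0,"az": 0,"claw": 3},
    {"tx": -0.7,"ty": 0,"tz": -5,"ax": 0,"ay": 0,"az": 0,"claw": 3},
    {"tx": -1.1,"ty": 0,"tz": -8,"ax": 0,"ay": 0,"az": 0,"claw": 3},
    {"tx": -1.5,"ty": 0,"tz": -11,"ax": 0,"ay": 0,"az": 0,"claw": 3},
    {"tx": -1.8,"ty": 0,"tz": -13.5,"ax": 0,"ay": 0,"az": 0,"claw": 3},
    {"tx": -1.8,"ty": 0.5,"tz": -14.7,"ax": 0,"ay": 0,"az": 0,"claw": 3},
    {"tx": -1.8,"ty": 2.5,"tz": -14.8,"ax": 0,"ay": 0,"az": 0,"claw": 3},
    {"tx": -1.8,"ty": 5,"tz": -14.8,"ax": 0,"ay": 0,"az": 0,"claw": 3},
    {"tx": -1.8,"ty": 7,"tz": -14.8,"ax": 0,"ay": 0,"az": 0,"claw": 3},
    {"tx": -1.8,"ty": 8.5,"tz": -14.8,"ax": 0,"ay": 0,"az": 0,"claw": 3},
    {"tx": -1.8,"ty": 9,"tz": -14.8,"ax": 0,"ay": 0,"az": 0,"claw": 3},
    {"tx": -1.8,"ty": 9,"tz": -14.8,"ax": 0,"ay": 0,"az": 0,"claw": 3}
  ]
}}

```text
time: 21.25
eef_pos: [0.5158, 0.0021, 0.1044]
tcp_rot: [-0.478, 0.524, -0.521, 0.475]
contact_force: [0.0, 1.4, -0.1]
opening: 0.351
```

```bash
python3 st.py;  python3 - <<'E'
from h import *
n="scene"
im,d=cams.read_camera(n);cv2.imwrite(f"pics/{n}8.png",im)
p=proj(n,[.55,-.0096,.1]);u,v=p.astype(int);c=im[max(0,v-75):v+55,max(0,u-80):u+80];cv2.imwrite(f"pics/{n}8c.png",cv2.resize(c,None,fx=4.5,fy=4.5,interpolation=cv2.INTER_CUBIC))
E
```

```text
21.25 [-0.193  0.085  2.059  0.     1.003 -0.101] [0.5158 0.0021 0.1044] open 0.351 F [ 0.03  1.45 -0.09] zaz -5.25 tilt [-7.0e-04 -1.0e+00 -5.9e-03]
```

View pics/scene8c.png

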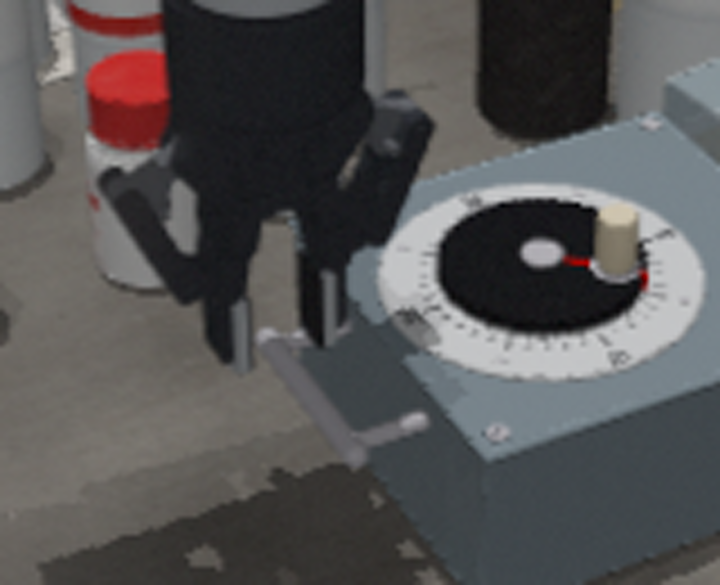

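{"op": "play_rows", "data": {
  "steps": [
    {"tx": 0,"ty": 0.5,"tz": 0.3,"ax": 0,"ay": 0,"az": 0,"claw": 3},
    {"tx": 0,"ty": 1.5,"tz": 0.4,"ax": 0,"ay": 0,"az": 0,"claw": 3},
    {"tx": 0,"ty": 2.5,"tz": 0.4,"ax": 0,"ay": 0,"az": 0,"claw": 3},
    {"tx": 0,"ty": 3.5,"tz": 0.4,"ax": 0,"ay": 0,"az": 0,"claw": 3},
    {"tx": 0,"ty": 4.1,"tz": 0.4,"ax": 0,"ay": 0,"az": 0,"claw": 3},
    {"tx": 0,"ty": 4.1,"tz": 0.4,"ax": 0,"ay": 0,"az": 0,"claw": 3}
  ]
}}

```text
time: 21.8
eef_pos: [0.5206, 0.0015, 0.0642]
tcp_rot: [-0.477, 0.523, -0.521, 0.476]
contact_force: [-0.7, 0.3, -0.5]
opening: 0.35
```

```bash
python3 st.py;  python3 - <<'E'
from h import *
n="scene"
im,d=cams.read_camera(n);cv2.imwrite(f"pics/{n}9.png",im)
p=proj(n,[.55,-.0096,.1]);u,v=p.astype(int);c=im[max(0,v-75):v+55,max(0,u-80):u+80];cv2.imwrite(f"pics/{n}9c.png",cv2.resize(c,None,fx=4.5,fy=4.5,interpolation=cv2.INTER_CUBIC))
E
```

```text
21.8 [-0.192  0.158  2.067  0.     0.921 -0.101] [0.5206 0.0015 0.0642] open 0.35 F [-0.72  0.32 -0.54] zaz -5.24 tilt [-3.0e-04 -1.0e+00 -3.3e-03]
```

View pics/scene9c.png

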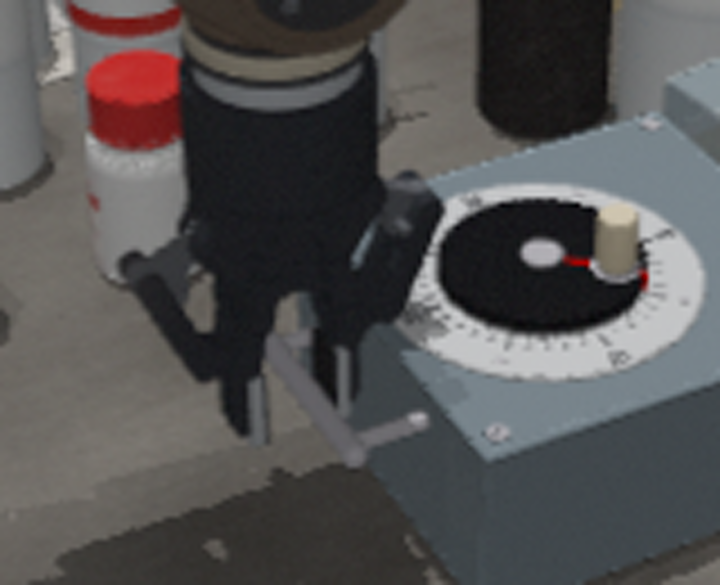

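{"op": "play_rows", "data": {
  "steps": [
    {"tx": 0,"ty": 0.4,"tz": 0,"ax": 0,"ay": 0,"az": 0,"claw": 3},
    {"tx": 0,"ty": 0.9,"tz": 0,"ax": 0,"ay": 0,"az": 0,"claw": 3},
    {"tx": 0,"ty": 0.9,"tz": -0.3,"ax": 0,"ay": 0,"az": 0,"claw": 3},
    {"tx": 0,"ty": 0.9,"tz": -0.6,"ax": 0,"ay": 0,"az": 0,"claw": 3},
    {"tx": 0,"ty": 0.9,"tz": -0.9,"ax": 0,"ay": 0,"az": 0,"claw": 3},
    {"tx": 0,"ty": 0.9,"tz": -1.1,"ax": 0,"ay": 0,"az": 0,"claw": 3}
  ]
}}

```text
time: 22.35
eef_pos: [0.5109, 0.0023, 0.0576]
tcp_rot: [0.476, -0.522, 0.523, -0.477]
contact_force: [2.1, -0.1, -1.7]
opening: 0.352
```

```bash
python3 st.py
```

```text
22.35 [-0.194  0.147  2.094  0.     0.9   -0.103] [0.5109 0.0023 0.0576] open 0.352 F [ 2.06 -0.13 -1.74] zaz -5.24 tilt [ 1.e-04 -1.e+00  1.e-03]
```

{"op": "play_rows", "data": {
  "steps": [
    {"tx": 0,"ty": 0,"tz": -0.2,"ax": 0,"ay": 0,"az": 0,"claw": 3},
    {"tx": 0,"ty": 0,"tz": -0.4,"ax": 0,"ay": 0,"az": 0,"claw": 3}
  ]
}}

```text
time: 22.52
eef_pos: [0.507, 0.0027, 0.0576]
tcp_rot: [0.476, -0.522, 0.523, -0.477]
contact_force: [2.6, -0.1, -1.6]
opening: 0.351
```

```bash
python3 st.py
```

```text
22.5167 [-0.195  0.138  2.104  0.     0.899 -0.104] [0.507  0.0027 0.0576] open 0.351 F [ 2.62 -0.1  -1.58] zaz -5.24 tilt [-0.e+00 -1.e+00  8.e-04]
```

{"op": "play_rows", "data": {
  "steps": [
    {"tx": 0,"ty": 0,"tz": -0.6,"ax": 0,"ay": 0,"az": 0,"claw": 3},
    {"tx": 0,"ty": 0,"tz": -1.3,"ax": 0,"ay": 0,"az": 0,"claw": 3},
    {"tx": 0,"ty": 0,"tz": -2,"ax": 0,"ay": 0,"az": 0,"claw": 3},
    {"tx": 0,"ty": 0,"tz": -2.7,"ax": 0,"ay": 0,"az": 0,"claw": 3},
    {"tx": 0,"ty": 0,"tz": -3.4,"ax": 0,"ay": 0,"az": 0,"claw": 3},
    {"tx": 0,"ty": 0,"tz": -4.1,"ax": 0,"ay": 0,"az": 0,"claw": 3},
    {"tx": 0,"ty": 0,"tz": -4.8,"ax": 0,"ay": 0,"az": 0,"claw": 3},
    {"tx": 0,"ty": 0,"tz": -5.5,"ax": 0,"ay": 0,"az": 0,"claw": 3},
    {"tx": 0,"ty": 0,"tz": -6.2,"ax": 0,"ay": 0,"az": 0,"claw": 3},
    {"tx": 0,"ty": 0,"tz": -6.9,"ax": 0,"ay": 0,"az": 0,"claw": 3},
    {"tx": 0,"ty": 0,"tz": -7.2,"ax": 0,"ay": 0,"az": 0,"claw": 3},
    {"tx": 0,"ty": 0,"tz": -7.2,"ax": 0,"ay": 0,"az": 0,"claw": 3}
  ]
}}

```text
time: 23.52
eef_pos: [0.4335, 0.0094, 0.0567]
tcp_rot: [-0.477, 0.523, -0.522, 0.476]
contact_force: [0.0, -0.1, 0.8]
opening: 0.349
```

```bash
python3 st.py;  python3 - <<'E'
from h import *
for n in ("scene","top"):
    im,d=cams.read_camera(n);cv2.imwrite(f"pics/{n}10.png",im)
    p=proj(n,[.53,-.0096,.1]);u,v=p.astype(int);c=im[max(0,v-75):v+65,max(0,u-80):u+80];cv2.imwrite(f"pics/{n}10c.png",cv2.resize(c,None,fx=4.2,fy=4.2,interpolation=cv2.INTER_CUBIC))
E
```

```text
23.5167 [-2.130e-01 -2.000e-02  2.273e+00 -1.000e-03  8.910e-01 -1.210e-01] [0.4335 0.0094 0.0567] open 0.349 F [ 0.05 -0.09  0.77] zaz -5.23 tilt [ 1.0e-04 -1.0e+00 -2.8e-03]
```

View pics/scene10c.png

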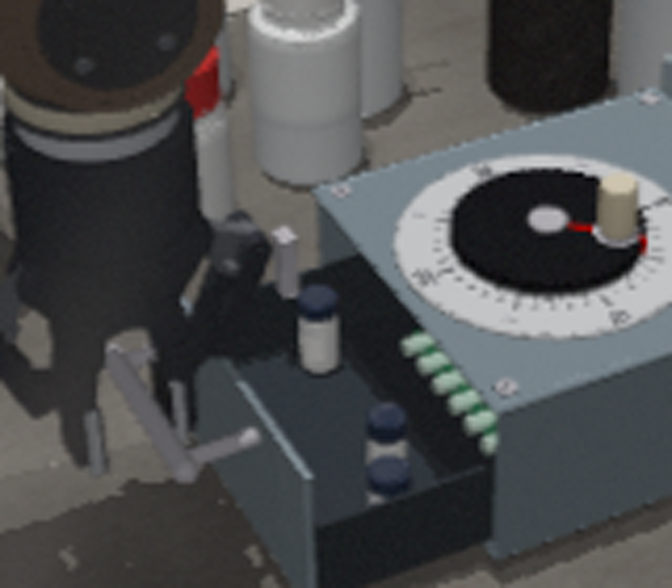

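{"op": "play_rows", "data": {
  "steps": [
    {"tx": 0,"ty": 0,"tz": 0.3,"ax": 0,"ay": 0,"az": 0,"claw": 3},
    {"tx": 0,"ty": -1,"tz": 0.4,"ax": 0,"ay": 0,"az": 0,"claw": 3},
    {"tx": 0,"ty": -3,"tz": 0.4,"ax": 0,"ay": 0,"az": 0,"claw": 3},
    {"tx": 0,"ty": -6,"tz": 0.4,"ax": 0,"ay": 0,"az": 0,"claw": 3},
    {"tx": 0,"ty": -9,"tz": 0.4,"ax": 0,"ay": 0,"az": 0,"claw": 3},
    {"tx": 0,"ty": -12,"tz": 0.4,"ax": 0,"ay": 0,"az": 0,"claw": 3},
    {"tx": 0,"ty": -15,"tz": 0.4,"ax": 0,"ay": 0,"az": 0,"claw": 3},
    {"tx": 0,"ty": -18,"tz": 0.4,"ax": 0,"ay": 0,"az": 0,"claw": 3},
    {"tx": 0,"ty": -20,"tz": 0.4,"ax": 0,"ay": 0,"az": 0,"claw": 3},
    {"tx": 0,"ty": -20,"tz": 0.4,"ax": 0,"ay": 0,"az": 0,"claw": 3},
    {"tx": 0,"ty": -20,"tz": 0.4,"ax": 0,"ay": 0,"az": 0,"claw": 3}
  ]
}}

```text
time: 24.53
eef_pos: [0.44, 0.0088, 0.259]
tcp_rot: [0.476, -0.521, 0.523, -0.477]
contact_force: [-0.4, -1.4, -0.9]
opening: 0.359
```

```bash
python3 st.py;  python3 - <<'E'
from h import *
for n in ("scene","top"):
    im,d=cams.read_camera(n);cv2.imwrite(f"pics/{n}11.png",im)
n="scene"
im=cv2.imread("pics/scene11.png");o=cv2.imread("pics/scene0.png")
c=np.hstack([o[180:340,220:400],im[180:340,220:400]]);cv2.imwrite("pics/cmp.png",cv2.resize(c,None,fx=2.2,fy=2.2,interpolation=cv2.INTER_CUBIC))
E
```

```text
24.5333 [-0.211 -0.282  2.095 -0.     1.325 -0.12 ] [0.44   0.0088 0.259 ] open 0.359 F [-0.37 -1.41 -0.94] zaz -5.24 tilt [ 5.0e-04 -1.0e+00  3.1e-03]
```

View pics/cmp.png

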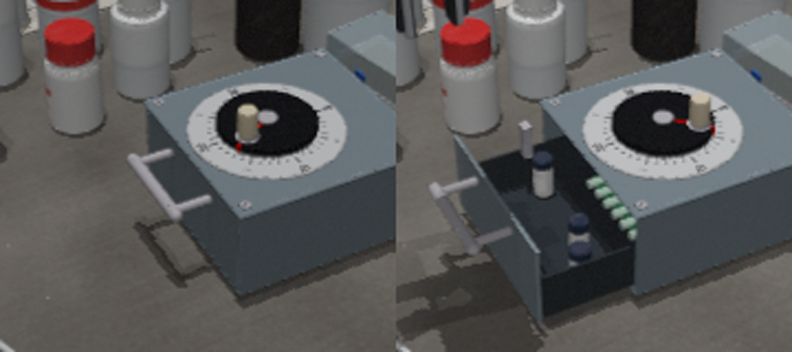

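View pics/scene11.png

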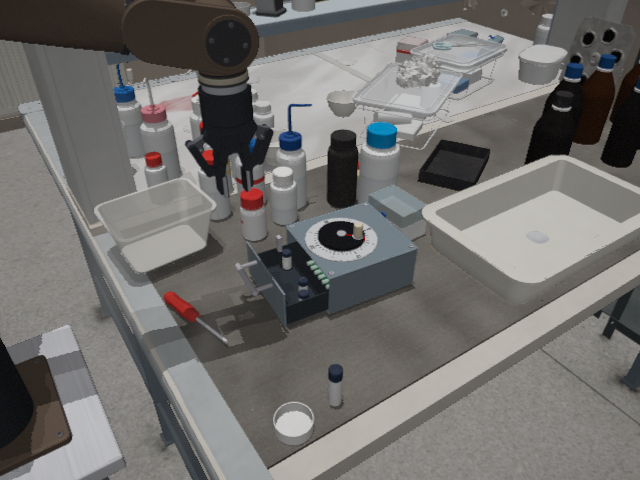

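```bash
python3 - <<'E'
from h import *
g=lambda q:onplane("scene",(q[0]/2.2+220,q[1]/2.2+180),.074)
for a,b in(((132,160),(38,190)),((176,216),(80,250))):print((g(b)-g(a)).round(4),np.hypot(*(g(b)-g(a))[:2]).round(4))
E
```

```text
[-0.0873  0.0081  0.    ] 0.0877
[-0.0857  0.0069  0.    ] 0.086
```

Vision puts the drawer about 87 mm out. The bottles, vial and small things are where they were at the start, and the gripper touches nothing, so I'm handing in.

```bash
python3 -c "
from plant import ctrl
print(ctrl.sign_off())"
```

```text
the job is handed in; nothing more can be done
None
```

I unlocked the box, pulled the drawer out about 86–88 mm (measured in the scene camera), and handed the job in at about 24.7 s. `sign_off` gave no verdict.

- **Dialling:** I started at about 17. I went anticlockwise past 10 twice and stopped on 10.0 by the arm's position, then clockwise past 25 once and stopped on 25.0. The less certain camera readings put those stops at about 10.5 and 24.1–24.6; all are within the 1.5 marks allowed.
- **Bolt:** In the slow last turn the push along the dial was about 3 N. It rose to 4.5–5 N near 3.6 and held there, with one brief reading of 5.5 N. Nothing reached 7 N.
- **Drawer:** I let go of the knob, hooked the bar handle with one finger and pulled. It slid at about 2–2.6 N, which confirms the bolt was back.
- **Last checks:** In the final scene picture the drawer stays open and the bottles, vial and other small things look unmoved. The gripper is clear, about 26 cm above the work surface.

The one oddity was vertical and sideways forces on the held knob, up to about 9 N, during the first fast turns. They came from my estimate of the dial centre being slightly off; I corrected it as I went.

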